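Make up the epoxy kit in the colour-coded caddy

TASK

Make up the club-head gluing kit in the wooden caddy from the parts lying to the right of it, between the caddy and the right end of the bench: set the red-capped epoxy tube in the red tray, the blue-capped epoxy tube in the blue tray, the pale glass wax jar upright in the yellow tray and the wooden wedge in the white tray, each resting flat on the floor of its tray. Leave the dark grease jar and the green-capped tube where they are, since they do not belong to this kit.

Things in the scene. Friction and masses are not known exactly. Their poses are not given: they have to be found in the camera images.
- resin_tube_centre (a point): Epoxy resin: white squeeze tube with a red screw cap, lying flat on the bench to the right of the caddy, 96 mm long (its x axis, cap at -x), 26 mm wide across its middle (its y axis, grip there; rigid; the flat end looks up to 34 mm wide), 25 mm high. Point: centre of the tube, 12 mm above its underside. 30 g. Belongs in the red tray
- hardener_tube_centre (a point): Epoxy hardener: white squeeze tube with a dark blue screw cap, lying flat on the bench to the right of the caddy, 96 mm long (its x axis, cap at -x), 26 mm wide across its middle (its y axis, grip there; rigid; the flat end looks up to 34 mm wide), 25 mm high. Point: centre of the tube, 12 mm above its underside. 30 g. Belongs in the blue tray
- wax_jar_centre (a point): Jar of wax: pale glass jar with a light grey tin lid, standing to the right of the caddy, upright cylinder 58 mm across and 58 mm high, about 120 g. Point: its centre, 29 mm above its underside; z up. Belongs in the yellow tray. (A fixed length gauge up to 0.19 m high stands behind the parts: carry things above it or in front of it.)
- wood_wedge_centre (a point): Brown wooden wedge lying flat to the right of the caddy, 100 mm long (its y axis), 34 mm wide with parallel sides (its x axis, grip across it), 50 g; its top slopes along y from 28 mm high at its -y end to 8 mm at its +y end, 18 mm at mid-length. Point: mid-length, on the centre line, 9 mm above its underside. Belongs in the white tray
- grease_jar_centre (a point): Look-alike, stays where it is: dark grey grease jar with a dark grey lid, upright cylinder 53 mm across and 47 mm high. Point: its centre, 23.5 mm above its underside
- sealant_tube_centre (a point): Look-alike, stays where it is: white squeeze tube with a green screw cap, lying flat on the bench to the right of the caddy, 96 mm long (its x axis, cap at -x), 26 mm wide across its middle (its y axis, grip there; rigid; the flat end looks up to 34 mm wide), 25 mm high. Point: centre of the tube, 12 mm above its underside. 
- tray_red: Red tray, one of four equal shallow rectangular trays that stand two by two in a low wooden caddy (fixed; caddy rim 18 mm above the bench, 268 x 204 mm outside). Tray 124 mm long (its x axis) x 92 mm wide (its y axis) outside; pocket inside 118 x 86 mm, walls 3 mm thick with their top 11 mm above the origin. Origin: centre of its underside, 6 mm above the bench; the pocket's floor is 3 mm above the origin. The tray does not move
- tray_blue: Blue tray, one of four equal shallow rectangular trays that stand two by two in a low wooden caddy (fixed; caddy rim 18 mm above the bench, 268 x 204 mm outside). Tray 124 mm long (its x axis) x 92 mm wide (its y axis) outside; pocket inside 118 x 86 mm, walls 3 mm thick with their top 11 mm above the origin. Origin: centre of its underside, 6 mm above the bench; the pocket's floor is 3 mm above the origin. The tray does not move
- tray_yellow: Yellow tray, one of four equal shallow rectangular trays that stand two by two in a low wooden caddy (fixed; caddy rim 18 mm above the bench, 268 x 204 mm outside). Tray 124 mm long (its x axis) x 92 mm wide (its y axis) outside; pocket inside 118 x 86 mm, walls 3 mm thick with their top 11 mm above the origin. Origin: centre of its underside, 6 mm above the bench; the pocket's floor is 3 mm above the origin. The tray does not move
- tray_white: White tray, one of four equal shallow rectangular trays that stand two by two in a low wooden caddy (fixed; caddy rim 18 mm above the bench, 268 x 204 mm outside). Tray 124 mm long (its x axis) x 92 mm wide (its y axis) outside; pocket inside 118 x 86 mm, walls 3 mm thick with their top 11 mm above the origin. Origin: centre of its underside, 6 mm above the bench; the pocket's floor is 3 mm above the origin. The tray does not move

How it is judged:
By the outcome, as a careful person would: the job done as asked, in the order asked, and still so for the second after the job is handed in, with the robot touching nothing.
It also fails if it takes over 117 s, if anything falls off the work surface, if the arm or the gripper's body presses on something with over 40 N, if the wrist force passes 120 N, or if a joint passes its speed limit or range.

ROBOT

A 7-joint arm with a two-finger parallel gripper is mounted at the origin on a cart in front of the work surface, level with it; the furniture and walls round the work are solid. World frame = base frame: x ahead of the robot, y to its left, z up, the work surface at z = 0. Lengths are in mm, angles in degrees, forces in N, time in s.
With the tool pointing down it reaches from about 400 to 750 mm from the base axis. Payload 19.5 kg.
Tool frame: the origin (TCP) lies on the centre line of the jaws, within the pads' length; the fingertips stand 22 mm ahead of it and the grasp point (between the pads) lies 3 mm ahead of it; z points along the fingers, y is the line along which they close (so a half turn about z gives the same grasp; the last joint's range is limited). The gripper opens to 85 mm and grips with 20 to 120 N. Pads are 22 mm wide; open, the fingers measure 114 mm over their backs; the gripper's body (76 mm by 85 mm) begins 54 mm behind the grasp point. The pads swing forward as they close: fully open they stand 13 mm farther back than shut.
Start: joints at [-2.389, 40.479, -1.581, 85.061, 1.261, 54.483, -4.326], TCP at [574.976, 0.003, 253.268] pointing down, gripper open.
Joint ranges: [-155.06, 155.06], [-18.47, 123.98], [-90, 86.84], [0, 140.48], [-83.41, 263.41], [0, 116], [-161.91, 161.91]. Speed limits (degrees/s): [108.29, 108.29, 147.25, 147.25, 172.46, 172.46, 172.46].

INTERFACE

Orientations are given as [roll, pitch, yaw] about the fixed x, y, z axes, in that order (R = Rz(yaw) Ry(pitch) Rx(roll)).
In Python, from bench import ctrl, eyes, ticket gives the robot as it stands.
- The arm moves only by the tool step_arm, never from a script. Its argument "steps" is a list of rows, each an object of numbers: "x", "y", "z": the shift along the tool's x, y, z in m; "rx", "ry", "rz": the turn, a rotation vector about the tool's x, y, z in degrees; "jaw": the closure, from -1 (fully open) to 1 (shut), so that 0 is half open. In form: [{"x": .., "y": .., "z": .., "rx": .., "ry": .., "rz": .., "jaw": ..}, ...]. A call has 1 to 5 rows; each row shifts and turns the commanded pose from where the row before left it, along the tool's axes as they then stand; what a row does not reach is not made up. A row lasts 1/12 s, in which the tool goes at most 41.7 mm and 7.16 degrees, less where a joint would pass 70% of its speed; a pose out of reach is approached as far as the arm can. A call is refused whole if a number of a shift passes 0.0417 or a number of a turn 7.16, either way. A call with a gripper value outside its range is refused whole. The fingers move at their own pace and stop on an object; "newtons" is the grip in N (left out, the last holds). Time passes only in rows, so rows that do not move let the fingers close. It gives the time, the measured TCP pose, the force, the opening and the grip force at its end, in the units of the state.
- ctrl.get_state(): the state, without advancing time (a new reading comes with each control period).
- eyes.get_image(name): name is "scene" or "side" or "wrist"; returns a dict with "color" (400x640x3 uint8, red, green, blue), "z_map" (400x640 float32, mm along the optical axis (not along the pixel's ray), 0 where there is no reading), "vfov" (degrees; the focal length in pixels is half the picture's height over the tangent of half this angle, whatever the lens; pixels are square), "cx", "cy" (the principal point, pixels), "origin" and "rotation" of the camera in the world; the wrist camera has in their place "mount" (4x4, takes a point from camera to tool coordinates, whose origin is the TCP and whose axes are the flange's). Camera axes: x right, y down, z forward; pixel columns grow to the right and rows downward; lengths in mm; the calibration is good to about 2 mm. A picture is of the moment at which its call begins: read the wrist's pose just before it.
- ticket.sign_off(): hands the job in; it is judged then, once.
The state is a dict: "clock": time; "q": joint angles; "qvel": joint speeds; "tau": joint torques, N m; "tcp_pos": TCP position; "tool_rot": TCP orientation; "force": force on the tool from outside, world axes, zero at the start; "ft_torque": the same for the moment, N m; "gripper_width": opening from 0.0 (shut) to 1.0 (fully open); "grasp_force": force on a finger pad.
Only numpy, scipy, OpenCV 4.12 (cv2) and the standard library are available. Lean on these libraries where they do the work, as an engineer would, in place of code of your own. Each camera call takes 0.05 s, during which the arm holds its last target. There are 200 camera calls.

## Working session

There is one attempt and no reset: what is moved stays moved. The work goes in short steps, Python scripts to look and compute and a tool call to move; the robot and the scene stay as the last step left them, time stands still between calls to the robot, and variables do not carry over. Pictures are saved under pics/ and viewed, at most 17 in all, crops included, and the job is handed in when it is done.

Besides the shell and the picture viewer there is one more tool, called after "Emit:" as name(argument=value, ...), one argument or row to a line, values as JSON. step_arm: Moves the arm, as the interface text tells. Its arguments: {"type":"object","properties":{"steps":{"type":"array"},"newtons":{"type":"number"}},"required":["steps"]}

```bash
mkdir -p pics; cat > h.py <<'E'
import numpy as np, cv2
from bench import ctrl, eyes, ticket
def rot(rpy):
    from scipy.spatial.transform import Rotation as R
    return R.from_euler('xyz',rpy,degrees=True).as_matrix()
def snap(name,fn=None):
    s=ctrl.get_state(); im=eyes.get_image(name)
    if 'mount' in im:
        M=np.array(im['mount']); Rt=rot(s['tool_rot']) if np.array(s['tool_rot']).size==3 else np.array(s['tool_rot'])
        im['rotation']=Rt@M[:3,:3]; im['origin']=Rt@M[:3,3]+np.array(s['tcp_pos'])
    if fn: cv2.imwrite('pics/'+fn,im['color'][:,:,::-1])
    return im
def ray(im,u,v,z):
    f=200/np.tan(np.radians(im['vfov']/2)); u=np.atleast_1d(u);v=np.atleast_1d(v)
    d=np.c_[(u-im['cx'])/f,(v-im['cy'])/f,np.ones(len(u))]@np.array(im['rotation']).T
    o=np.array(im['origin']); return o+d*((z-o[2])/d[:,2])[:,None]
def cloud(im):
    f=200/np.tan(np.radians(im['vfov']/2)); v,u=np.mgrid[:400,:640]; z=im['z_map']
    return np.stack([(u-im['cx'])/f*z,(v-im['cy'])/f*z,z],-1)@np.array(im['rotation']).T+np.array(im['origin'])
E
python3 - <<'E'
from h import *
print(ctrl.get_state())
for n in ['scene','side','wrist']:
    im=snap(n,n+'0.png'); print(n,im['vfov'],im['cx'],im['cy'],im['origin'],np.round(im['rotation'],3).tolist())
a=[cv2.imread(f'pics/{n}0.png') for n in ['scene','side']]
E
```

```text
{'clock': 0.0, 'q': array([-2.39092711, 40.51186636, -1.58408129, 85.08502131,  1.25945589,
       54.48092268, -4.3249331 ]), 'qvel': array([-0.0304609 ,  0.0206721 , -0.0896125 , -0.1007968 ,  0.05908   ,
       -0.15773748,  0.00689426]), 'tau': array([-3.35119905e-03, -8.83210659e+01,  1.23306759e+00, -2.36173260e+01,
        1.66974653e-02,  6.38553465e-03, -2.14882397e-05]), 'tcp_pos': array([5.74761415e+02, 3.56832380e-02, 2.52845243e+02]), 'tool_rot': array([-1.79939437e+02, -8.62338843e-05,  9.00033279e+01]), 'force': array([ 0.16477406, -0.19253382,  0.00093208]), 'ft_torque': array([ 0.02198752, -0.00306921, -0.01388526]), 'grasp_force': 0.0, 'gripper_width': 1.002748574789095}
scene 48.313979054475176 316.5704085101288 199.01988800492867 [-118.833063   -960.04146811  657.6702418 ] [-117.722, 0.904, -32.046]
side 45.286228822826175 309.4786678945111 199.47297249353733 [418.35529914 933.53632099 761.81255509] [-127.322, -0.048, -174.04]
wrist 66.90129378368532 324.64672776200155 199.6208252206685 [575.3649661   66.87469254 373.65917216] [[1.0, 0.001, -0.001], [0.0, -0.964, -0.266], [-0.002, 0.266, -0.964]]
```

View pics/scene0.png

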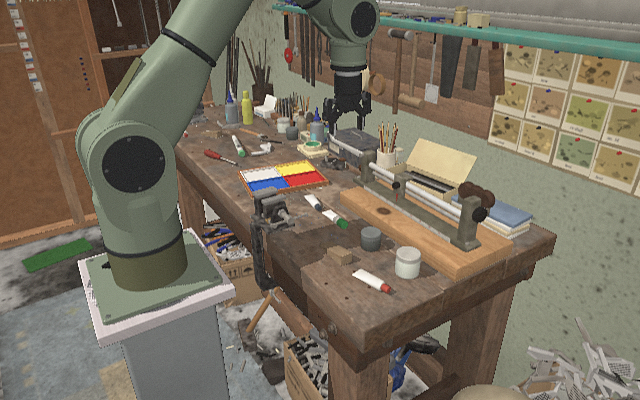

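View pics/side0.png

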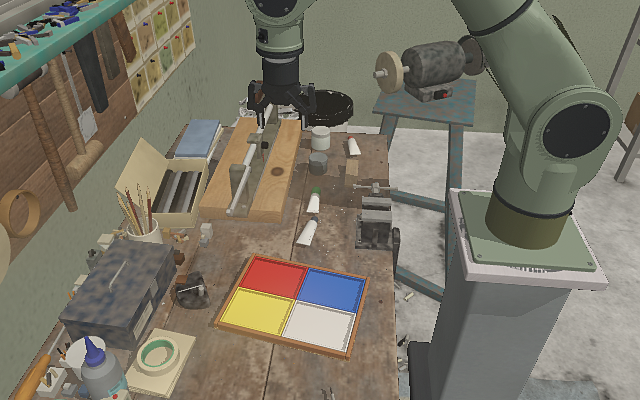

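View pics/wrist0.png

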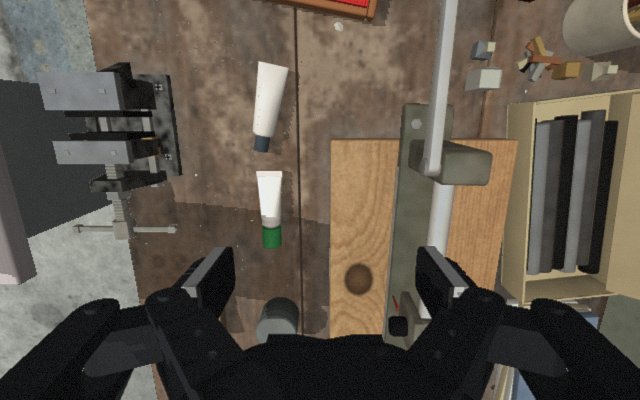

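The scene view shows the wax jar at (407,262), grease jar (371,238), wedge (340,256), red tube (372,281), blue tube (314,203), green tube (335,218) and caddy around (283,177). The wrist view shows the blue tube at (267,105) and the green one at (270,210), with the length gauge to the right of them. The side view shows the trays: red (275,275), blue (332,289), yellow (257,311), white (318,326).

```bash
cat >> h.py <<'E'
_snap=snap
def snap(name,fn=None):
    im=_snap(name,fn); r=np.array(im['rotation'])
    if r.size==3: im['rotation']=rot(r)
    return im
def blobs(im,mask,z,amin=30,roi=None):
    m=mask.astype(np.uint8)
    if roi: k=np.zeros_like(m); k[roi[1]:roi[3],roi[0]:roi[2]]=1; m*=k
    n,l,st,c=cv2.connectedComponentsWithStats(m); out=[]
    for i in range(1,n):
        if st[i,4]<amin: continue
        v,u=np.nonzero(l==i); P=ray(im,u,v,z)[:,:2]
        (cx,cy),(w,h),a=cv2.minAreaRect(P.astype(np.float32))
        b=cv2.boxPoints(((cx,cy),(w,h),a)); e=b[1]-b[0]; e2=b[2]-b[1]; L=e if np.hypot(*e)>np.hypot(*e2) else e2
        out.append(dict(px=c[i].round().tolist(),area=int(st[i,4]),mean=P.mean(0).round(1).tolist(),rect=(round(cx,1),round(cy,1)),size=sorted((round(w,1),round(h,1))),ang=round(float(np.degrees(np.arctan2(L[1],L[0])))%180,1)))
    return out
def hsv(im): return cv2.cvtColor(im['color'],cv2.COLOR_RGB2HSV).astype(int)
E
python3 - <<'E'
from h import *
im=snap('side'); H=hsv(im); h,s,v=H[...,0],H[...,1],H[...,2]
roi=(210,250,375,362)
for n,m in dict(red=((h<6)|(h>174))&(s>170)&(v>120),blue=(h>100)&(h<125)&(s>130),yel=(h>20)&(h<33)&(s>150),white=(s<40)&(v>170)).items():
    print('tray',n,[b for b in blobs(im,m,10,150,roi)])
C=cloud(im)
for p in [(275,275),(332,289),(257,311),(318,326),(320,140)]: print(p,C[p[1],p[0]].round())
roi=(285,120,375,250)
print('side white',blobs(im,(s<45)&(v>165),13,30,roi))
im=snap('scene'); H=hsv(im); h,s,v=H[...,0],H[...,1],H[...,2]; C=cloud(im)
for p in [(407,252),(407,265),(371,232),(338,250),(372,281),(388,289),(314,203),(335,218)]: print(p,C[p[1],p[0]].round(),im['color'][p[1],p[0]])
roi=(300,190,430,300)
print('white',blobs(im,(s<45)&(v>150),13,30,roi))
print('caps red',blobs(im,((h<6)|(h>174))&(s>120)&(v>80),12,8,roi))
# objects by height
hm=(C[...,2]>6)&(C[...,2]<70)&(C[...,1]<-80)&(C[...,1]>-520)&(C[...,0]>350)&(C[...,0]<640)
n,l,st,c=cv2.connectedComponentsWithStats(hm.astype(np.uint8))
for i in range(1,n):
    if st[i,4]>40:
        P=C[l==i]; t=P[:,2]>P[:,2].max()-6
        print(st[i],c[i].round(),'min',P.min(0).round(),'max',P.max(0).round(),'top',P[t].mean(0).round())
E
```

```text
tray red [{'px': [263.0, 273.0], 'area': 1037, 'mean': [593.1, 222.5], 'rect': (581.1, 227.4), 'size': [93.8, 98.8], 'ang': 169.4}]
tray blue [{'px': [335.0, 289.0], 'area': 1587, 'mean': [435.9, 250.9], 'rect': (443.4, 253.0), 'size': [94.2, 125.1], 'ang': 169.6}]
tray yel [{'px': [243.0, 298.0], 'area': 165, 'mean': [620.6, 294.9], 'rect': (624.6, 298.4), 'size': [60.3, 118.5], 'ang': 39.6}]
tray white [{'px': [318.0, 326.0], 'area': 2283, 'mean': [462.3, 348.7], 'rect': (460.1, 345.3), 'size': [92.5, 124.6], 'ang': 169.7}]
(275, 275) [566. 225.   9.]
(332, 289) [442. 251.   8.]
(257, 311) [586. 325.   9.]
(318, 326) [462. 349.   8.]
(320, 140) [ 516. -308.   36.]
side white [{'px': [353.0, 129.0], 'area': 297, 'mean': [419.4, -428.5], 'rect': (423.7, -438.6), 'size': [66.2, 140.6], 'ang': 179.9}, {'px': [321.0, 130.0], 'area': 133, 'mean': [522.0, -409.8], 'rect': (524.2, -409.8), 'size': [51.8, 57.4], 'ang': 6.0}, {'px': [325.0, 142.0], 'area': 79, 'mean': [501.7, -337.5], 'rect': (505.7, -334.3), 'size': [30.9, 78.2], 'ang': 94.1}, {'px': [354.0, 147.0], 'area': 134, 'mean': [41
[... 1484 characters left out ...]
ize': [36.1, 82.1], 'ang': 102.1}]
caps red [{'px': [396.0, 196.0], 'area': 11, 'mean': [742.8, -35.1], 'rect': (741.6, -37.6), 'size': [3.1, 47.9], 'ang': 49.0}, {'px': [386.0, 288.0], 'area': 67, 'mean': [425.5, -363.5], 'rect': (426.0, -363.2), 'size': [23.4, 24.2], 'ang': 19.3}]
[ 361  203  114   78 4042] [412. 245.] min [ 482. -428.    6.] max [640. -81.  60.] top [ 513. -337.   57.]
[339 220   9   9  58] [343. 224.] min [490. -96.   7.] max [515. -80.  26.] top [503. -87.  23.]
[320 241  32  23 380] [337. 252.] min [ 395. -231.    6.] max [ 432. -128.   29.] top [ 412. -218.   25.]
[352 269  39  25 381] [372. 281.] min [ 390. -376.    6.] max [ 433. -276.   26.] top [ 417. -339.   22.]
```

Emit:
step_arm(
  steps=[
    {"x": -0.032, "y": -0.016},
    {"x": -0.032, "y": -0.016},
    {"x": -0.032, "y": -0.016},
    {"x": -0.032, "y": -0.016},
    {"x": -0.032, "y": -0.016},
  ],
  newtons=30,
)

```text
schema error: expected keys x, y, z, rx, ry, rz, jaw
```

Emit:
step_arm(
  steps=[
    {"x": -0.032, "y": -0.016},
    {"x": -0.032, "y": -0.016},
    {"x": -0.032, "y": -0.016},
    {"x": -0.032, "y": -0.016},
    {"x": -0.032, "y": -0.016},
  ],
)

```text
schema error: expected keys x, y, z, rx, ry, rz, jaw
```

Emit:
step_arm(
  steps=[
    {"x": 0},
    {"x": 0},
    {"x": 0},
  ],
)

```text
schema error: expected keys x, y, z, rx, ry, rz, jaw
```

```bash
python3 - <<'E'
from h import *
im=snap('wrist','w1.png'); s=ctrl.get_state(); print(s['clock'],s['tcp_pos'].round(1),s['tool_rot'].round(2),s['gripper_width'])
H=hsv(im); h,S,v=H[...,0],H[...,1],H[...,2]
print('white',*blobs(im,(S<45)&(v>165),12,300),sep='\n')
print('red',*blobs(im,((h<8)|(h>172))&(S>100)&(v>60),12,60),sep='\n')
C=cloud(im); hm=(C[...,2]>5)&(C[...,2]<70); hm[250:]=0
n,l,st,c=cv2.connectedComponentsWithStats(hm.astype(np.uint8))
for i in range(1,n):
    if st[i,4]>300:
        P=C[l==i]; r=cv2.minAreaRect(P[:,:2].astype(np.float32)); t=P[:,2]>P[:,2].max()-5
        print(c[i].round(),'rect',np.round(r[0],1),np.round(r[1],1),round(r[2],1),'zmax',P[:,2].max().round(1),'top',P[t].mean(0).round(1))
E
```

```text
0.3 [574.9   0.  253.1] [-179.98    0.     90.  ] 0.9998549912324907
white
{'px': [442.0, 84.0], 'area': 1761, 'mean': [706.9, 99.9], 'rect': (706.9, 94.1), 'size': [11.9, 180.2], 'ang': 89.5}
{'px': [267.0, 95.0], 'area': 1617, 'mean': [509.4, 89.3], 'rect': (509.7, 83.6), 'size': [32.5, 78.7], 'ang': 78.3}
{'px': [489.0, 78.0], 'area': 330, 'mean': [758.8, 107.5], 'rect': (758.7, 107.2), 'size': [17.7, 21.1], 'ang': 0.0}
{'px': [269.0, 193.0], 'area': 1015, 'mean': [506.0, -25.1], 'rect': (506.9, -31.9), 'size': [30.6, 69.3], 'ang': 90.0}
{'px': [440.0, 216.0], 'area': 964, 'mean': [720.4, -55.1], 'rect': (720.1, -59.2), 'size': [19.8, 91.7], 'ang': 88.6}
{'px': [54.0, 252.0], 'area': 1017, 'mean': [221.8, -104.7], 'rect': (220.4, -104.0), 'size': [54.7, 84.0], 'ang': 30.8}
red
{'px': [354.0, 2.0], 'area': 176, 'mean': [605.5, 182.0], 'rect': (600.0, 180.9), 'size': [6.5, 40.9], 'ang': 0.0}
[338.   7.] rect [571.8 184.7] [ 18.6 113.3] 79.8 zmax 20.2 top [593.5 176.9  17.5]
[597.  27.] rect [849.9 153.2] [23.2 62.9] 33.4 zmax 70.0 top [844.1 148.7  67.4]
[633.  14.] rect [876.2 159.4] [54.  28.8] 11.2 zmax 69.9 top [852.4 158.5  67.4]
[546.  62.] rect [818.3 118.4] [38.7 66.7] 62.2 zmax 23.2 top [822.  123.1  19.5]
[483.  50.] rect [746.4 136.5] [17.3 17.5] 84.2 zmax 30.5 top [746.3 136.2  28.5]
[267. 102.] rect [508.3  74.7] [96.3 33.4] 78.3 zmax 26.1 top [506.8  65.1  22.9]
[599.  71.] rect [876.3 114.7] [19.6 18.8] 5.8 zmax 31.3 top [876.3 114.7  29.3]
[139. 144.] rect [348.5  29.9] [112.4 186. ] 5.1 zmax 70.0 top [364.6  -2.3  67.2]
[484.  79.] rect [748.4 107.5] [24.6 24. ] 89.1 zmax 34.5 top [748.6 105.6  31.5]
[555. 181.] rect [808.7  -9.2] [225.2 193.4] 4.8 zmax 69.2 top [692.9  44.   68.7]
[379. 189.] rect [635.6  -8.7] [110.1 176.8] 0.0 zmax 69.8 top [661.4  30.4  67.4]
[270. 206.] rect [507.2 -44.9] [96.4 30.4] 89.9 zmax 26.6 top [507.1 -66.4  23.4]
```

View pics/w1.png

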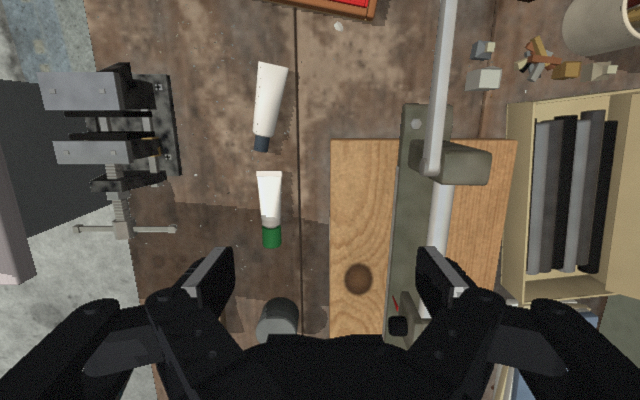

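The arm hasn't moved, because every row needs all seven keys. The unchanged view still gives the blue tube: centre (508,75), axis 78°, length 96 mm as it should be.

Emit:
step_arm(
  steps=[
    {"x": -0.032, "y": -0.016, "z": 0, "rx": 0, "ry": 0, "rz": 0, "jaw": -1},
    {"x": -0.032, "y": -0.016, "z": 0, "rx": 0, "ry": 0, "rz": 0, "jaw": -1},
    {"x": -0.032, "y": -0.016, "z": 0, "rx": 0, "ry": 0, "rz": 0, "jaw": -1},
    {"x": -0.032, "y": -0.016, "z": 0, "rx": 0, "ry": 0, "rz": 0, "jaw": -1},
    {"x": -0.032, "y": -0.016, "z": 0, "rx": 0, "ry": 0, "rz": 0, "jaw": -1},
  ],
  newtons=30,
)

```text
clock: 0.72
tcp_pos: [494.0, -161.3, 253.3]
tool_rot: [-180.0, 0.0, 90.0]
force: [1.0, -0.1, -0.2]
gripper_width: 1.003
grasp_force: 0.0
```

Emit:
step_arm(
  steps=[
    {"x": -0.032, "y": -0.016, "z": 0, "rx": 0, "ry": 0, "rz": 0, "jaw": -1},
    {"x": -0.032, "y": -0.016, "z": 0, "rx": 0, "ry": 0, "rz": 0, "jaw": -1},
    {"x": -0.032, "y": -0.016, "z": 0, "rx": 0, "ry": 0, "rz": 0, "jaw": -1},
    {"x": -0.032, "y": -0.016, "z": 0, "rx": 0, "ry": 0, "rz": 0, "jaw": -1},
    {"x": -0.032, "y": -0.016, "z": 0, "rx": 0, "ry": 0, "rz": 0, "jaw": -1},
  ],
)

```text
clock: 1.13
tcp_pos: [413.9, -321.4, 253.4]
tool_rot: [180.0, 0.0, 90.0]
force: [1.0, -0.7, -0.6]
gripper_width: 0.999
grasp_force: 0.0
```

Emit:
step_arm(
  steps=[
    {"x": 0, "y": 0, "z": 0, "rx": 0, "ry": 0, "rz": 0, "jaw": -1},
    {"x": 0, "y": 0, "z": 0, "rx": 0, "ry": 0, "rz": 0, "jaw": -1},
    {"x": 0, "y": 0, "z": 0, "rx": 0, "ry": 0, "rz": 0, "jaw": -1},
  ],
)

```text
clock: 1.38
tcp_pos: [415.3, -319.4, 253.2]
tool_rot: [180.0, -0.0, 90.0]
force: [-0.2, 0.4, -0.3]
gripper_width: 1.001
grasp_force: 0.0
```

```bash
cat > obj.py <<'E'
from h import *
import sys
s=ctrl.get_state(); im=snap('wrist',sys.argv[1])
print(s['clock'],s['tcp_pos'].round(1),s['tool_rot'].round(2),s['gripper_width'].round(2),s['force'].round(1))
C=cloud(im); hm=(C[...,2]>5)&(C[...,2]<70); hm[250:]=0
n,l,st,c=cv2.connectedComponentsWithStats(hm.astype(np.uint8))
for i in range(1,n):
    P=C[l==i]
    if st[i,4]>300 and np.hypot(*(P[:,:2].mean(0)-s['tcp_pos'][:2]))<200:
        r=cv2.minAreaRect(P[:,:2].astype(np.float32)); t=P[:,2]>P[:,2].max()-5
        print(c[i].round(),'rect',np.round(r[0],1),np.round(r[1],1),round(r[2],1),'zmax',P[:,2].max().round(1),'top',P[t].mean(0).round(1))
E
python3 obj.py w2.png
```

```text
Traceback (most recent call last):
  File "obj.py", line 4, in <module>
    print(s['clock'],s['tcp_pos'].round(1),s['tool_rot'].round(2),s['gripper_width'].round(2),s['force'].round(1))
                                                                  ^^^^^^^^^^^^^^^^^^^^^^^^
AttributeError: 'float' object has no attribute 'round'
```

View pics/w2.png

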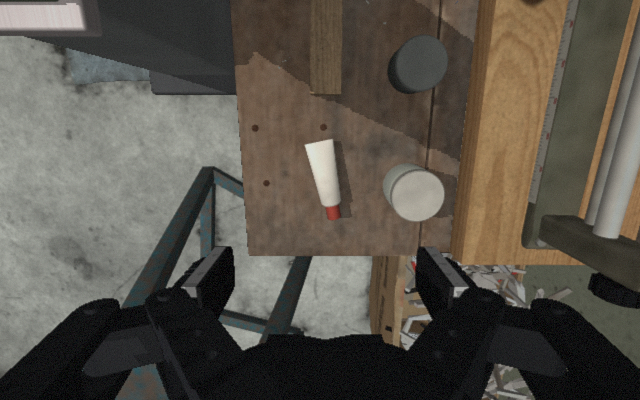

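The close view shows the red tube centred at about (324,178) with its cap at (333,212), the wax jar at (413,192), the grease jar at (419,65), and the wedge entering at (326,45).

```bash
sed -i "s/s\['gripper_width'\].round(2)/round(s['gripper_width'],2)/" obj.py; python3 obj.py w3.png
```

```text
1.4333 [ 415.6 -319.   253.3] [ 1.7999e+02 -3.0000e-02  9.0070e+01] 1.0 [ 0.8 -0.2 -0.2]
[325.  47.] rect [ 416.5 -181.2] [95.7 33.5] 89.7 zmax 29.7 top [ 416.2 -219.9   26.4]
[418.  65.] rect [ 511.8 -201.3] [52.9 52.5] 26.3 zmax 50.0 top [ 511.5 -201.1   47. ]
[325. 176.] rect [ 417.4 -328. ] [33.5 96. ] 11.8 zmax 25.9 top [ 419.6 -337.2   22.8]
[413. 192.] rect [ 516.1 -335.8] [56.5 57.3] 48.0 zmax 60.2 top [ 516.  -335.3   57.6]
```

Emit:
step_arm(
  steps=[
    {"x": -0.009, "y": 0.002, "z": 0.025, "rx": 0, "ry": 0, "rz": 0, "jaw": -0.4},
    {"x": 0, "y": 0, "z": 0.04, "rx": 0, "ry": 0, "rz": -5.9, "jaw": -0.4},
    {"x": 0, "y": 0, "z": 0.04, "rx": 0, "ry": 0, "rz": -5.9, "jaw": -0.4},
    {"x": 0, "y": 0, "z": 0.04, "rx": 0, "ry": 0, "rz": 0, "jaw": -0.4},
    {"x": 0, "y": 0, "z": 0.035, "rx": 0, "ry": 0, "rz": 0, "jaw": -0.4},
  ],
)

```text
clock: 1.9
tcp_pos: [417.2, -327.8, 71.2]
tool_rot: [180.0, -0.0, 101.9]
force: [0.4, -0.9, 0.6]
gripper_width: 0.701
grasp_force: 0.0
```

Emit:
step_arm(
  steps=[
    {"x": 0, "y": 0, "z": 0.03, "rx": 0, "ry": 0, "rz": 0, "jaw": -0.4},
    {"x": 0, "y": 0, "z": 0.015, "rx": 0, "ry": 0, "rz": 0, "jaw": -0.4},
    {"x": 0, "y": 0, "z": 0, "rx": 0, "ry": 0, "rz": 0, "jaw": -0.4},
    {"x": 0, "y": 0, "z": 0, "rx": 0, "ry": 0, "rz": 0, "jaw": -0.4},
  ],
)

```text
clock: 2.23
tcp_pos: [417.4, -328.2, 28.4]
tool_rot: [-180.0, -0.0, 101.9]
force: [0.6, 0.0, 0.9]
gripper_width: 0.702
grasp_force: 0.0
```

Emit:
step_arm(
  steps=[
    {"x": 0, "y": 0, "z": 0, "rx": 0, "ry": 0, "rz": 0, "jaw": 1},
    {"x": 0, "y": 0, "z": 0, "rx": 0, "ry": 0, "rz": 0, "jaw": 1},
    {"x": 0, "y": 0, "z": 0, "rx": 0, "ry": 0, "rz": 0, "jaw": 1},
    {"x": 0, "y": 0, "z": 0, "rx": 0, "ry": 0, "rz": 0, "jaw": 1},
    {"x": 0, "y": 0, "z": 0, "rx": 0, "ry": 0, "rz": 0, "jaw": 1},
  ],
)

```text
clock: 2.65
tcp_pos: [417.5, -329.2, 29.6]
tool_rot: [179.9, 0.1, 101.8]
force: [-1.5, 1.5, 11.7]
gripper_width: 0.294
grasp_force: 29.4
```

Emit:
step_arm(
  steps=[
    {"x": 0, "y": 0, "z": 0, "rx": 0, "ry": 0, "rz": 0, "jaw": 1},
    {"x": 0, "y": 0, "z": 0, "rx": 0, "ry": 0, "rz": 0, "jaw": 1},
    {"x": 0, "y": 0, "z": 0, "rx": 0, "ry": 0, "rz": 0, "jaw": 1},
  ],
)

```text
clock: 2.9
tcp_pos: [417.5, -329.3, 29.6]
tool_rot: [179.9, 0.1, 101.8]
force: [-0.3, 1.7, 12.2]
gripper_width: 0.294
grasp_force: 29.4
```

Emit:
step_arm(
  steps=[
    {"x": 0, "y": 0, "z": -0.025, "rx": 0, "ry": 0, "rz": 0, "jaw": 1},
    {"x": 0, "y": 0, "z": -0.04, "rx": 0, "ry": 0, "rz": 5.9, "jaw": 1},
    {"x": 0, "y": 0, "z": -0.04, "rx": 0, "ry": 0, "rz": 5.9, "jaw": 1},
    {"x": 0, "y": 0, "z": -0.04, "rx": 0, "ry": 0, "rz": 0, "jaw": 1},
    {"x": 0, "y": 0, "z": -0.04, "rx": 0, "ry": 0, "rz": 0, "jaw": 1},
  ],
)

```text
clock: 3.32
tcp_pos: [416.8, -328.7, 216.2]
tool_rot: [179.9, 0.0, 90.0]
force: [-0.5, -0.7, 0.0]
gripper_width: 0.301
grasp_force: 30.5
```

Emit:
step_arm(
  steps=[
    {"x": 0, "y": 0, "z": -0.03, "rx": 0, "ry": 0, "rz": 0, "jaw": 1},
    {"x": 0.0372, "y": 0.01, "z": 0, "rx": 0, "ry": 0, "rz": 0, "jaw": 1},
    {"x": 0.0372, "y": 0.01, "z": 0, "rx": 0, "ry": 0, "rz": 0, "jaw": 1},
    {"x": 0.0372, "y": 0.01, "z": 0, "rx": 0, "ry": 0, "rz": 0, "jaw": 1},
    {"x": 0.0372, "y": 0.01, "z": 0, "rx": 0, "ry": 0, "rz": 0, "jaw": 1},
  ],
)

```text
clock: 3.73
tcp_pos: [457.0, -178.5, 244.2]
tool_rot: [179.9, 0.0, 90.0]
force: [1.9, -0.5, 0.6]
gripper_width: 0.295
grasp_force: 30.5
```

Emit:
step_arm(
  steps=[
    {"x": 0.0372, "y": 0.01, "z": 0, "rx": 0, "ry": 0, "rz": 0, "jaw": 1},
    {"x": 0.0372, "y": 0.01, "z": 0, "rx": 0, "ry": 0, "rz": 0, "jaw": 1},
    {"x": 0.0372, "y": 0.01, "z": 0, "rx": 0, "ry": 0, "rz": 0, "jaw": 1},
    {"x": 0.0372, "y": 0.01, "z": 0, "rx": 0, "ry": 0, "rz": 0, "jaw": 1},
    {"x": 0.0372, "y": 0.01, "z": 0, "rx": 0, "ry": 0, "rz": 0, "jaw": 1},
  ],
)

```text
clock: 4.15
tcp_pos: [507.1, 7.8, 244.2]
tool_rot: [179.9, -0.0, 90.0]
force: [0.3, -1.7, 0.0]
gripper_width: 0.297
grasp_force: 30.5
```

Emit:
step_arm(
  steps=[
    {"x": 0.0372, "y": 0.01, "z": 0, "rx": 0, "ry": 0, "rz": 0, "jaw": 1},
    {"x": 0.0372, "y": 0.01, "z": 0, "rx": 0, "ry": 0, "rz": 0, "jaw": 1},
    {"x": 0.0372, "y": 0.01, "z": 0, "rx": 0, "ry": 0, "rz": 0, "jaw": 1},
    {"x": 0, "y": 0, "z": 0, "rx": 0, "ry": 0, "rz": 0, "jaw": 1},
    {"x": 0, "y": 0, "z": 0, "rx": 0, "ry": 0, "rz": 0, "jaw": 1},
  ],
)

```text
clock: 4.57
tcp_pos: [536.8, 119.5, 243.7]
tool_rot: [180.0, -0.0, 90.2]
force: [0.5, -2.1, -0.5]
gripper_width: 0.299
grasp_force: 30.5
```

```bash
cat > tray.py <<'E'
from h import *
import sys
s=ctrl.get_state(); im=snap('wrist',sys.argv[1])
print(s['clock'],s['tcp_pos'].round(1),s['tool_rot'].round(2),round(s['gripper_width'],2),s['force'].round(1))
H=hsv(im); h,S,v=H[...,0],H[...,1],H[...,2]
for n,m in dict(red=((h<6)|(h>174))&(S>170)&(v>100),blue=(h>100)&(h<125)&(S>130),yel=(h>20)&(h<33)&(S>150),white=(S<40)&(v>170)).items():
    for b in blobs(im,m,14,1000,(0,0,640,400)): print(n,b)
E
python3 tray.py w4.png
```

```text
4.5667 [536.8 119.5 243.7] [ 1.7998e+02 -4.0000e-02  9.0180e+01] 0.3 [ 0.5 -2.1 -0.5]
red {'px': [352.0, 69.0], 'area': 10591, 'mean': [566.4, 234.2], 'rect': (566.7, 233.0), 'size': [92.2, 124.9], 'ang': 169.8}
blue {'px': [236.0, 47.0], 'area': 10964, 'mean': [443.0, 255.6], 'rect': (441.9, 255.8), 'size': [92.1, 125.7], 'ang': 169.8}
white {'px': [489.0, 204.0], 'area': 1674, 'mean': [734.8, 82.5], 'rect': (734.8, 73.8), 'size': [11.9, 226.8], 'ang': 89.9}
white {'px': [323.0, 201.0], 'area': 5998, 'mean': [535.1, 87.1], 'rect': (535.1, 79.3), 'size': [84.3, 125.8], 'ang': 88.4}
```

View pics/w4.png

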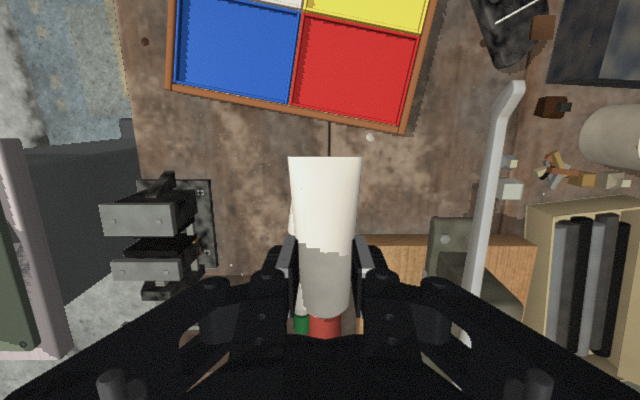

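The view shows the red tube held square to the jaws and the red tray centred at (352,69), which gives (567,232) with its axis at 169.8°.

Emit:
step_arm(
  steps=[
    {"x": 0.0375, "y": 0.01, "z": 0, "rx": 0, "ry": 0, "rz": 0, "jaw": 1},
    {"x": 0.0375, "y": 0.01, "z": 0, "rx": 0, "ry": 0, "rz": 0, "jaw": 1},
    {"x": 0.0375, "y": 0.01, "z": 0, "rx": 0, "ry": 0, "rz": 0, "jaw": 1},
    {"x": 0, "y": 0, "z": 0, "rx": 0, "ry": 0, "rz": -6.6, "jaw": 1},
    {"x": 0, "y": 0, "z": 0, "rx": 0, "ry": 0, "rz": -6.6, "jaw": 1},
  ],
)

```text
clock: 5.03
tcp_pos: [566.9, 230.8, 243.3]
tool_rot: [-180.0, -0.0, 103.5]
force: [-0.0, -1.6, -0.8]
gripper_width: 0.297
grasp_force: 30.5
```

Emit:
step_arm(
  steps=[
    {"x": 0, "y": 0, "z": 0, "rx": 0, "ry": 0, "rz": -6.6, "jaw": 1},
    {"x": 0, "y": 0, "z": 0, "rx": 0, "ry": 0, "rz": -6.6, "jaw": 1},
    {"x": 0, "y": 0, "z": 0, "rx": 0, "ry": 0, "rz": -6.6, "jaw": 1},
    {"x": 0, "y": 0, "z": 0, "rx": 0, "ry": 0, "rz": -6.6, "jaw": 1},
    {"x": 0, "y": 0, "z": 0, "rx": 0, "ry": 0, "rz": -6.6, "jaw": 1},
  ],
)

```text
clock: 5.45
tcp_pos: [567.3, 228.4, 243.9]
tool_rot: [180.0, 0.0, 136.4]
force: [-0.7, -0.2, -0.2]
gripper_width: 0.297
grasp_force: 30.5
```

Emit:
step_arm(
  steps=[
    {"x": 0, "y": 0, "z": 0, "rx": 0, "ry": 0, "rz": -6.6, "jaw": 1},
    {"x": 0, "y": 0, "z": 0, "rx": 0, "ry": 0, "rz": -6.6, "jaw": 1},
    {"x": 0, "y": 0, "z": 0.03, "rx": 0, "ry": 0, "rz": -6.6, "jaw": 1},
    {"x": 0, "y": 0, "z": 0.03, "rx": 0, "ry": 0, "rz": -6.6, "jaw": 1},
    {"x": 0, "y": 0, "z": 0.03, "rx": 0, "ry": 0, "rz": -6.6, "jaw": 1},
  ],
)

```text
clock: 5.87
tcp_pos: [567.4, 228.4, 153.1]
tool_rot: [180.0, 0.1, 169.4]
force: [1.0, -1.0, -0.6]
gripper_width: 0.301
grasp_force: 30.5
```

Emit:
step_arm(
  steps=[
    {"x": 0, "y": 0, "z": 0.02, "rx": 0, "ry": 0, "rz": 0, "jaw": 1},
    {"x": 0, "y": 0, "z": 0.02, "rx": 0, "ry": 0, "rz": 0, "jaw": 1},
    {"x": 0, "y": 0, "z": 0, "rx": 0, "ry": 0, "rz": 0, "jaw": 1},
    {"x": 0, "y": 0, "z": 0, "rx": 0, "ry": 0, "rz": 0, "jaw": 1},
  ],
)

```text
clock: 6.2
tcp_pos: [567.1, 228.9, 113.7]
tool_rot: [-180.0, -0.0, 169.1]
force: [0.9, 0.4, 0.2]
gripper_width: 0.296
grasp_force: 30.5
```

```bash
python3 tray.py w5.png
```

```text
6.2 [567.1 228.9 113.7] [-1.7996e+02 -2.0000e-02  1.6913e+02] 0.3 [0.9 0.4 0.2]
red {'px': [335.0, 168.0], 'area': 7739, 'mean': [539.5, 241.3], 'rect': (553.4, 233.4), 'size': [91.8, 101.4], 'ang': 167.4}
blue {'px': [329.0, 58.0], 'area': 16397, 'mean': [465.5, 251.1], 'rect': (467.2, 250.9), 'size': [73.2, 92.8], 'ang': 79.6}
yel {'px': [456.0, 198.0], 'area': 19782, 'mean': [579.5, 327.0], 'rect': (584.0, 325.7), 'size': [95.4, 125.7], 'ang': 169.7}
white {'px': [468.0, 57.0], 'area': 14027, 'mean': [482.2, 341.9], 'rect': (484.8, 344.9), 'size': [71.5, 91.0], 'ang': 79.2}
white {'px': [116.0, 164.0], 'area': 2450, 'mean': [505.6, 84.6], 'rect': (506.7, 81.4), 'size': [19.7, 85.6], 'ang': 83.4}
white {'px': [324.0, 208.0], 'area': 6031, 'mean': [568.1, 227.8], 'rect': (578.9, 225.7), 'size': [50.9, 100.9], 'ang': 169.2}
```

View pics/w5.png

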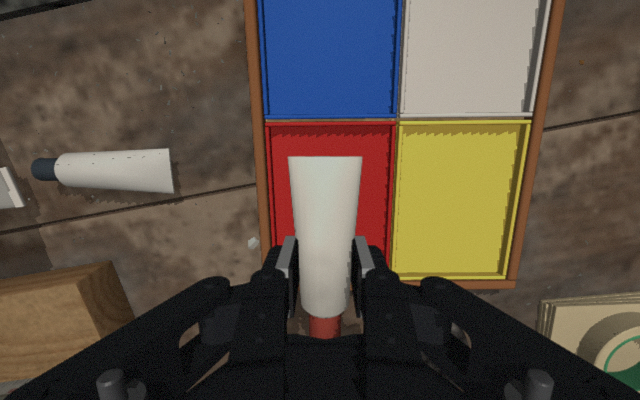

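Above the red tray, the tube is aligned with it. The tray centre measures about 4 mm further along tool y, so I correct that and lower.

Emit:
step_arm(
  steps=[
    {"x": 0, "y": 0.004, "z": 0.02, "rx": 0, "ry": 0, "rz": 0, "jaw": 1},
    {"x": 0, "y": 0, "z": 0.025, "rx": 0, "ry": 0, "rz": 0, "jaw": 1},
    {"x": 0, "y": 0, "z": 0.02, "rx": 0, "ry": 0, "rz": 0, "jaw": 1},
    {"x": 0, "y": 0, "z": 0.007, "rx": 0, "ry": 0, "rz": 0, "jaw": 1},
    {"x": 0, "y": 0, "z": 0, "rx": 0, "ry": 0, "rz": 0, "jaw": 1},
  ],
)

```text
clock: 6.67
tcp_pos: [567.7, 233.6, 41.4]
tool_rot: [-180.0, -0.0, 169.2]
force: [0.4, 0.2, 0.7]
gripper_width: 0.295
grasp_force: 30.5
```

Emit:
step_arm(
  steps=[
    {"x": 0, "y": 0, "z": 0.002, "rx": 0, "ry": 0, "rz": 0, "jaw": 1},
    {"x": 0, "y": 0, "z": 0, "rx": 0, "ry": 0, "rz": 0, "jaw": 1},
    {"x": 0, "y": 0, "z": 0, "rx": 0, "ry": 0, "rz": 0, "jaw": 1},
  ],
)

```text
clock: 6.92
tcp_pos: [568.3, 234.0, 40.6]
tool_rot: [179.9, 0.1, 169.2]
force: [0.3, -0.6, -0.2]
gripper_width: 0.296
grasp_force: 30.5
```

Emit:
step_arm(
  steps=[
    {"x": 0, "y": 0, "z": 0.002, "rx": 0, "ry": 0, "rz": 0, "jaw": 1},
    {"x": 0, "y": 0, "z": 0, "rx": 0, "ry": 0, "rz": 0, "jaw": 1},
    {"x": 0, "y": 0, "z": 0, "rx": 0, "ry": 0, "rz": 0, "jaw": 1},
  ],
)

```text
clock: 7.17
tcp_pos: [568.3, 234.0, 38.4]
tool_rot: [180.0, 0.1, 169.2]
force: [-1.6, -0.4, 12.0]
gripper_width: 0.291
grasp_force: 32.2
```

Emit:
step_arm(
  steps=[
    {"x": 0, "y": 0, "z": 0, "rx": 0, "ry": 0, "rz": 0, "jaw": 0},
    {"x": 0, "y": 0, "z": 0, "rx": 0, "ry": 0, "rz": 0, "jaw": 0},
    {"x": 0, "y": 0, "z": 0, "rx": 0, "ry": 0, "rz": 0, "jaw": 0},
    {"x": 0, "y": 0, "z": 0, "rx": 0, "ry": 0, "rz": 0, "jaw": 0},
    {"x": 0, "y": 0, "z": 0, "rx": 0, "ry": 0, "rz": 0, "jaw": 0},
  ],
)

```text
clock: 7.58
tcp_pos: [567.7, 233.8, 37.3]
tool_rot: [-180.0, -0.0, 169.2]
force: [-0.4, 0.3, -0.0]
gripper_width: 0.5
grasp_force: 0.0
```

Emit:
step_arm(
  steps=[
    {"x": 0, "y": 0, "z": -0.01, "rx": 0, "ry": 0, "rz": 0, "jaw": 0},
    {"x": 0, "y": 0, "z": -0.02, "rx": 0, "ry": 0, "rz": 0, "jaw": 0},
    {"x": 0, "y": 0, "z": -0.04, "rx": 0, "ry": 0, "rz": 0, "jaw": 0},
    {"x": 0, "y": 0, "z": -0.04, "rx": 0, "ry": 0, "rz": 0, "jaw": 0},
    {"x": 0, "y": 0, "z": -0.04, "rx": 0, "ry": 0, "rz": 0, "jaw": 0},
  ],
)

```text
clock: 8.0
tcp_pos: [567.3, 233.8, 189.8]
tool_rot: [180.0, -0.0, 169.2]
force: [0.5, 0.4, 1.0]
gripper_width: 0.499
grasp_force: 0.0
```

Emit:
step_arm(
  steps=[
    {"x": 0, "y": 0, "z": -0.02, "rx": 0, "ry": 0, "rz": 0, "jaw": 0},
    {"x": 0, "y": 0, "z": 0, "rx": 0, "ry": 0, "rz": 0, "jaw": 0},
    {"x": 0, "y": 0, "z": 0, "rx": 0, "ry": 0, "rz": 0, "jaw": 0},
  ],
)

```text
clock: 8.25
tcp_pos: [567.9, 233.9, 208.8]
tool_rot: [179.9, 0.1, 169.2]
force: [0.7, 0.5, -0.7]
gripper_width: 0.502
grasp_force: 0.0
```

```bash
python3 obj.py w6.png;python3 tray.py w6.png
```

```text
8.25 [567.9 233.9 208.8] [1.7994e+02 9.0000e-02 1.6920e+02] 0.5 [ 0.7  0.5 -0.7]
[370. 116.] rect [525.8 287.8] [204.1 240.3] 79.7 zmax 35.7 top [575.8 231.9  32.2]
[167. 154.] rect [509.5  74.4] [97.8 32.5] 79.7 zmax 26.7 top [506.2  65.6  23.3]
8.3 [567.6 233.7 207.5] [-179.99   -0.    169.2 ] 0.5 [ 0.8  0.1 -0.6]
red {'px': [323.0, 178.0], 'area': 7464, 'mean': [564.4, 232.5], 'rect': (566.8, 232.6), 'size': [92.5, 125.1], 'ang': 169.6}
blue {'px': [323.0, 58.0], 'area': 11426, 'mean': [449.3, 253.8], 'rect': (451.8, 253.4), 'size': [92.4, 103.9], 'ang': 169.6}
yel {'px': [414.0, 177.0], 'area': 10228, 'mean': [581.2, 326.2], 'rect': (583.9, 325.5), 'size': [94.6, 125.5], 'ang': 169.7}
white {'px': [420.0, 57.0], 'area': 10689, 'mean': [466.3, 344.9], 'rect': (469.0, 346.6), 'size': [91.8, 102.9], 'ang': 169.7}
white {'px': [325.0, 166.0], 'area': 1710, 'mean': [551.2, 236.6], 'rect': (560.2, 234.9), 'size': [32.8, 80.0], 'ang': 169.2}
white {'px': [174.0, 152.0], 'area': 1741, 'mean': [508.3, 86.3], 'rect': (504.8, 83.0), 'size': [29.8, 82.6], 'ang': 72.0}
```

View pics/w6.png

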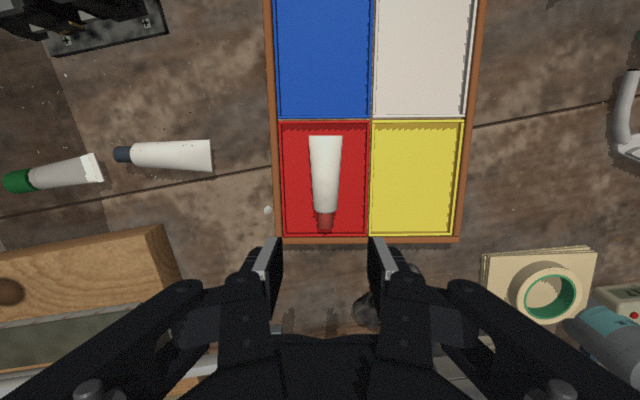

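The red tube lies flat in the red tray at (325,185). The blue tube is at (508.5,74.6) with its axis at 79°.

Emit:
step_arm(
  steps=[
    {"x": 0.0056, "y": -0.0335, "z": 0, "rx": 0, "ry": 0, "rz": 0, "jaw": -0.4},
    {"x": 0.0056, "y": -0.0335, "z": 0, "rx": 0, "ry": 0, "rz": 0, "jaw": -0.4},
    {"x": 0.0056, "y": -0.0335, "z": 0, "rx": 0, "ry": 0, "rz": 0, "jaw": -0.4},
    {"x": 0.0056, "y": -0.0335, "z": 0, "rx": 0, "ry": 0, "rz": 0, "jaw": -0.4},
    {"x": 0.0056, "y": -0.0335, "z": 0, "rx": 0, "ry": 0, "rz": 0, "jaw": -0.4},
  ],
)

```text
clock: 8.77
tcp_pos: [507.5, 73.1, 206.5]
tool_rot: [-180.0, -0.1, 169.2]
force: [1.7, -0.7, -0.1]
gripper_width: 0.699
grasp_force: 0.0
```

Emit:
step_arm(
  steps=[
    {"x": 0, "y": 0, "z": 0, "rx": 0, "ry": 0, "rz": 6.94, "jaw": -0.4},
    {"x": 0, "y": 0, "z": 0, "rx": 0, "ry": 0, "rz": 6.94, "jaw": -0.4},
    {"x": 0, "y": 0, "z": 0, "rx": 0, "ry": 0, "rz": 6.94, "jaw": -0.4},
    {"x": 0, "y": 0, "z": 0, "rx": 0, "ry": 0, "rz": 6.94, "jaw": -0.4},
    {"x": 0, "y": 0, "z": 0, "rx": 0, "ry": 0, "rz": 6.94, "jaw": -0.4},
  ],
)

```text
clock: 9.18
tcp_pos: [508.4, 74.4, 206.5]
tool_rot: [-179.9, -0.1, 134.2]
force: [-0.2, 0.0, -0.5]
gripper_width: 0.703
grasp_force: 0.0
```

Emit:
step_arm(
  steps=[
    {"x": 0, "y": 0, "z": 0.01, "rx": 0, "ry": 0, "rz": 6.94, "jaw": -0.4},
    {"x": 0, "y": 0, "z": 0.01, "rx": 0, "ry": 0, "rz": 6.94, "jaw": -0.4},
    {"x": 0, "y": 0, "z": 0.01, "rx": 0, "ry": 0, "rz": 6.94, "jaw": -0.4},
    {"x": 0, "y": 0, "z": 0.01, "rx": 0, "ry": 0, "rz": 6.94, "jaw": -0.4},
    {"x": 0, "y": 0, "z": 0.01, "rx": 0, "ry": 0, "rz": 6.94, "jaw": -0.4},
  ],
)

```text
clock: 9.6
tcp_pos: [508.4, 74.4, 156.0]
tool_rot: [-179.9, 0.0, 99.5]
force: [0.4, 0.4, 0.7]
gripper_width: 0.704
grasp_force: 0.0
```

Emit:
step_arm(
  steps=[
    {"x": 0, "y": 0, "z": 0.01, "rx": 0, "ry": 0, "rz": 6.94, "jaw": -0.4},
    {"x": 0, "y": 0, "z": 0.01, "rx": 0, "ry": 0, "rz": 6.94, "jaw": -0.4},
    {"x": 0, "y": 0, "z": 0.01, "rx": 0, "ry": 0, "rz": 6.94, "jaw": -0.4},
    {"x": 0, "y": 0, "z": 0, "rx": 0, "ry": 0, "rz": 0, "jaw": -0.4},
    {"x": 0, "y": 0, "z": 0, "rx": 0, "ry": 0, "rz": 0, "jaw": -0.4},
  ],
)

```text
clock: 10.02
tcp_pos: [508.3, 74.6, 126.6]
tool_rot: [-179.9, 0.1, 79.2]
force: [0.4, -0.4, -0.6]
gripper_width: 0.698
grasp_force: 0.0
```

```bash
python3 obj.py w7.png
```

```text
10.0167 [508.3  74.6 126.6] [-1.799e+02  6.000e-02  7.921e+01] 0.7 [ 0.4 -0.4 -0.6]
[271.  26.] rect [497.5 206.9] [ 34.9 268.1] 79.7 zmax 21.1 top [494.5 198.3  17.7]
[325. 189.] rect [509.9  78.3] [89.2 33.1] 79.4 zmax 26.2 top [506.9  67.3  23. ]
[542. 211.] rect [669.4  50.2] [182.8  62.1] 5.0 zmax 70.0 top [671.9  41.6  67.5]
[142. 215.] rect [359.   93.7] [ 59.5 100.9] 71.6 zmax 70.0 top [371.7  96.5  67.5]
```

Emit:
step_arm(
  steps=[
    {"x": 0, "y": 0, "z": 0.035, "rx": 0, "ry": 0, "rz": 0, "jaw": -0.4},
    {"x": 0, "y": 0, "z": 0.035, "rx": 0, "ry": 0, "rz": 0, "jaw": -0.4},
    {"x": 0, "y": 0, "z": 0.0275, "rx": 0, "ry": 0, "rz": 0, "jaw": -0.4},
    {"x": 0, "y": 0, "z": 0, "rx": 0, "ry": 0, "rz": 0, "jaw": -0.4},
    {"x": 0, "y": 0, "z": 0, "rx": 0, "ry": 0, "rz": 0, "jaw": -0.4},
  ],
)

```text
clock: 10.48
tcp_pos: [508.5, 74.4, 30.0]
tool_rot: [-179.9, 0.0, 79.1]
force: [-0.2, 0.1, 0.1]
gripper_width: 0.704
grasp_force: 0.0
```

Emit:
step_arm(
  steps=[
    {"x": 0, "y": 0, "z": 0, "rx": 0, "ry": 0, "rz": 0, "jaw": 1},
    {"x": 0, "y": 0, "z": 0, "rx": 0, "ry": 0, "rz": 0, "jaw": 1},
    {"x": 0, "y": 0, "z": 0, "rx": 0, "ry": 0, "rz": 0, "jaw": 1},
    {"x": 0, "y": 0, "z": 0, "rx": 0, "ry": 0, "rz": 0, "jaw": 1},
    {"x": 0, "y": 0, "z": 0, "rx": 0, "ry": 0, "rz": 0, "jaw": 1},
  ],
)

```text
clock: 10.9
tcp_pos: [509.5, 74.7, 31.4]
tool_rot: [179.9, -0.1, 79.0]
force: [-1.5, 0.5, 15.8]
gripper_width: 0.296
grasp_force: 28.8
```

Emit:
step_arm(
  steps=[
    {"x": 0, "y": 0, "z": -0.02, "rx": 0, "ry": 0, "rz": 0, "jaw": 1},
    {"x": 0, "y": 0, "z": -0.035, "rx": 0, "ry": 0, "rz": 0, "jaw": 1},
    {"x": 0, "y": 0, "z": -0.04, "rx": 0, "ry": 0, "rz": 0, "jaw": 1},
    {"x": 0, "y": 0, "z": -0.04, "rx": 0, "ry": 0, "rz": 0, "jaw": 1},
    {"x": 0, "y": 0, "z": -0.04, "rx": 0, "ry": 0, "rz": 0, "jaw": 1},
  ],
)

```text
clock: 11.32
tcp_pos: [508.4, 74.4, 207.8]
tool_rot: [179.9, -0.0, 79.0]
force: [0.0, 1.0, -0.8]
gripper_width: 0.293
grasp_force: 31.0
```

Emit:
step_arm(
  steps=[
    {"x": 0.0328, "y": -0.02, "z": 0, "rx": 0, "ry": 0, "rz": 0, "jaw": 1},
    {"x": 0.0328, "y": -0.02, "z": 0, "rx": 0, "ry": 0, "rz": 0, "jaw": 1},
    {"x": 0.0328, "y": -0.02, "z": 0, "rx": 0, "ry": 0, "rz": 0, "jaw": 1},
    {"x": 0.0328, "y": -0.02, "z": 0, "rx": 0, "ry": 0, "rz": 0, "jaw": 1},
    {"x": 0.0328, "y": -0.02, "z": 0, "rx": 0, "ry": 0, "rz": 0, "jaw": 1},
  ],
)

```text
clock: 11.73
tcp_pos: [441.1, 256.3, 205.9]
tool_rot: [180.0, -0.1, 79.0]
force: [0.4, 0.6, -0.4]
gripper_width: 0.297
grasp_force: 31.1
```

Emit:
step_arm(
  steps=[
    {"x": 0, "y": 0, "z": 0, "rx": 0, "ry": 0, "rz": -6.97, "jaw": 1},
    {"x": 0, "y": 0, "z": 0, "rx": 0, "ry": 0, "rz": -6.97, "jaw": 1},
    {"x": 0, "y": 0, "z": 0, "rx": 0, "ry": 0, "rz": -6.97, "jaw": 1},
    {"x": 0, "y": 0, "z": 0, "rx": 0, "ry": 0, "rz": -6.97, "jaw": 1},
    {"x": 0, "y": 0, "z": 0, "rx": 0, "ry": 0, "rz": -6.97, "jaw": 1},
  ],
)

```text
clock: 12.15
tcp_pos: [442.0, 254.7, 205.8]
tool_rot: [179.9, 0.0, 114.2]
force: [-0.0, -0.4, -0.0]
gripper_width: 0.294
grasp_force: 31.1
```

Emit:
step_arm(
  steps=[
    {"x": 0, "y": 0, "z": 0.01, "rx": 0, "ry": 0, "rz": -6.97, "jaw": 1},
    {"x": 0, "y": 0, "z": 0.01, "rx": 0, "ry": 0, "rz": -6.97, "jaw": 1},
    {"x": 0, "y": 0, "z": 0.01, "rx": 0, "ry": 0, "rz": -6.97, "jaw": 1},
    {"x": 0, "y": 0, "z": 0.01, "rx": 0, "ry": 0, "rz": -6.97, "jaw": 1},
    {"x": 0, "y": 0, "z": 0.01, "rx": 0, "ry": 0, "rz": -6.97, "jaw": 1},
  ],
)

```text
clock: 12.57
tcp_pos: [442.2, 254.6, 155.4]
tool_rot: [179.9, 0.0, 149.0]
force: [-0.4, -0.2, -1.1]
gripper_width: 0.291
grasp_force: 31.1
```

Emit:
step_arm(
  steps=[
    {"x": 0, "y": 0, "z": 0.01, "rx": 0, "ry": 0, "rz": -6.97, "jaw": 1},
    {"x": 0, "y": 0, "z": 0.01, "rx": 0, "ry": 0, "rz": -6.97, "jaw": 1},
    {"x": 0, "y": 0, "z": 0.01, "rx": 0, "ry": 0, "rz": -6.97, "jaw": 1},
    {"x": 0, "y": 0, "z": 0, "rx": 0, "ry": 0, "rz": 0, "jaw": 1},
    {"x": 0, "y": 0, "z": 0, "rx": 0, "ry": 0, "rz": 0, "jaw": 1},
  ],
)

```text
clock: 12.98
tcp_pos: [442.1, 254.5, 125.4]
tool_rot: [-180.0, 0.0, 169.4]
force: [-0.1, 0.6, 0.1]
gripper_width: 0.293
grasp_force: 31.1
```

```bash
python3 tray.py w8.png
```

```text
12.9833 [442.1 254.5 125.4] [-1.8000e+02  2.0000e-02  1.6937e+02] 0.29 [-0.1  0.6  0.1]
blue {'px': [328.0, 171.0], 'area': 8364, 'mean': [417.7, 261.0], 'rect': (433.0, 257.1), 'size': [92.7, 104.5], 'ang': 169.7}
white {'px': [441.0, 200.0], 'area': 13849, 'mean': [457.4, 345.4], 'rect': (458.2, 345.6), 'size': [85.2, 114.7], 'ang': 169.5}
white {'px': [324.0, 218.0], 'area': 6919, 'mean': [455.7, 250.8], 'rect': (472.7, 248.3), 'size': [53.1, 132.5], 'ang': 169.4}
```

View pics/w8.png

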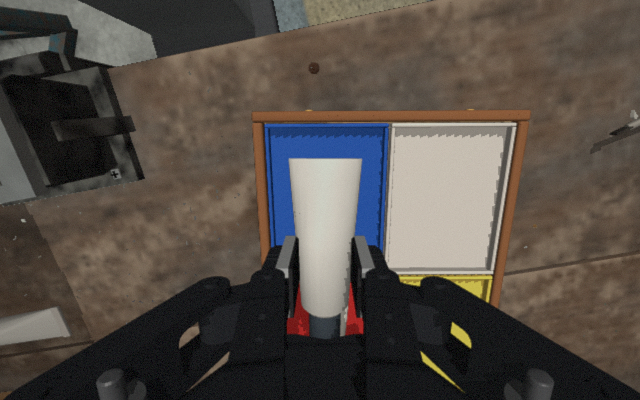

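The blue tube is square over the blue tray at (327,190), within 1 mm of its centre, so I lower it.

Emit:
step_arm(
  steps=[
    {"x": 0, "y": 0.001, "z": 0.03, "rx": 0, "ry": 0, "rz": 0, "jaw": 1},
    {"x": 0, "y": 0, "z": 0.03, "rx": 0, "ry": 0, "rz": 0, "jaw": 1},
    {"x": 0, "y": 0, "z": 0.02, "rx": 0, "ry": 0, "rz": 0, "jaw": 1},
    {"x": 0, "y": 0, "z": 0.003, "rx": 0, "ry": 0, "rz": 0, "jaw": 1},
    {"x": 0, "y": 0, "z": 0, "rx": 0, "ry": 0, "rz": 0, "jaw": 1},
  ],
)

```text
clock: 13.45
tcp_pos: [442.2, 255.7, 41.9]
tool_rot: [-180.0, 0.0, 169.4]
force: [-0.0, 0.7, 0.3]
gripper_width: 0.294
grasp_force: 31.3
```

Emit:
step_arm(
  steps=[
    {"x": 0, "y": 0, "z": 0.0025, "rx": 0, "ry": 0, "rz": 0, "jaw": 1},
    {"x": 0, "y": 0, "z": 0, "rx": 0, "ry": 0, "rz": 0, "jaw": 1},
    {"x": 0, "y": 0, "z": 0, "rx": 0, "ry": 0, "rz": 0, "jaw": 1},
  ],
)

```text
clock: 13.7
tcp_pos: [442.7, 255.9, 40.4]
tool_rot: [179.9, 0.1, 169.5]
force: [0.8, 0.6, 0.9]
gripper_width: 0.296
grasp_force: 31.4
```

Emit:
step_arm(
  steps=[
    {"x": 0, "y": 0, "z": 0.0015, "rx": 0, "ry": 0, "rz": 0, "jaw": 1},
    {"x": 0, "y": 0, "z": 0, "rx": 0, "ry": 0, "rz": 0, "jaw": 1},
    {"x": 0, "y": 0, "z": 0, "rx": 0, "ry": 0, "rz": 0, "jaw": 0},
    {"x": 0, "y": 0, "z": 0, "rx": 0, "ry": 0, "rz": 0, "jaw": 0},
    {"x": 0, "y": 0, "z": 0, "rx": 0, "ry": 0, "rz": 0, "jaw": 0},
  ],
)

```text
clock: 14.12
tcp_pos: [442.4, 255.7, 38.2]
tool_rot: [180.0, 0.0, 169.6]
force: [0.8, -0.0, 0.0]
gripper_width: 0.5
grasp_force: 0.0
```

Emit:
step_arm(
  steps=[
    {"x": 0, "y": 0, "z": 0, "rx": 0, "ry": 0, "rz": 0, "jaw": 0},
    {"x": 0, "y": 0, "z": 0, "rx": 0, "ry": 0, "rz": 0, "jaw": 0},
    {"x": 0, "y": 0, "z": -0.01, "rx": 0, "ry": 0, "rz": 0, "jaw": 0},
    {"x": 0, "y": 0, "z": -0.02, "rx": 0, "ry": 0, "rz": 0, "jaw": 0},
    {"x": 0, "y": 0, "z": -0.04, "rx": 0, "ry": 0, "rz": 0, "jaw": 0},
  ],
)

```text
clock: 14.53
tcp_pos: [440.9, 255.1, 106.7]
tool_rot: [-179.8, -0.2, 169.6]
force: [0.3, -0.4, -0.4]
gripper_width: 0.504
grasp_force: 0.0
```

Emit:
step_arm(
  steps=[
    {"x": 0, "y": 0, "z": -0.04, "rx": 0, "ry": 0, "rz": 0, "jaw": 0},
    {"x": 0, "y": 0, "z": -0.04, "rx": 0, "ry": 0, "rz": 0, "jaw": 0},
    {"x": 0, "y": 0, "z": -0.03, "rx": 0, "ry": 0, "rz": 0, "jaw": -1},
    {"x": 0, "y": 0, "z": -0.03, "rx": 0, "ry": 0, "rz": 0, "jaw": -1},
    {"x": 0, "y": 0, "z": 0, "rx": 0, "ry": 0, "rz": 0, "jaw": -1},
  ],
)

```text
clock: 14.95
tcp_pos: [443.1, 256.3, 253.4]
tool_rot: [179.7, 0.3, 169.6]
force: [0.6, 0.6, -0.0]
gripper_width: 0.902
grasp_force: 0.0
```

```bash
python3 obj.py w9.png; python3 tray.py w9.png
```

```text
14.95 [443.1 256.3 253.4] [179.73   0.29 169.58] 0.9 [ 0.6  0.6 -0. ]
[156. 127.] rect [354.6  60.5] [ 85.7 129.1] 0.1 zmax 70.0 top [353.6  73.1  67.5]
[362. 178.] rect [466.4 298.6] [204.  175.6] 79.7 zmax 35.0 top [451.2 253.7  31.8]
15.0 [442.7 255.9 250.8] [179.83   0.19 169.57] 0.98 [ 0.4  0.4 -1. ]
red {'px': [324.0, 266.0], 'area': 4554, 'mean': [564.2, 232.6], 'rect': (566.9, 232.6), 'size': [92.7, 124.6], 'ang': 169.6}
blue {'px': [324.0, 171.0], 'area': 5988, 'mean': [440.5, 255.5], 'rect': (442.3, 255.2), 'size': [92.3, 123.5], 'ang': 169.6}
yel {'px': [391.0, 265.0], 'area': 5197, 'mean': [578.2, 319.8], 'rect': (583.4, 325.7), 'size': [94.3, 125.9], 'ang': 169.5}
white {'px': [400.0, 173.0], 'area': 6470, 'mean': [458.7, 345.2], 'rect': (458.5, 345.6), 'size': [86.1, 116.2], 'ang': 169.7}
white {'px': [324.0, 160.0], 'area': 1372, 'mean': [427.3, 257.9], 'rect': (434.8, 256.8), 'size': [32.5, 79.1], 'ang': 169.6}
white {'px': [325.0, 261.0], 'area': 1101, 'mean': [556.1, 235.9], 'rect': (564.3, 234.5), 'size': [31.9, 83.9], 'ang': 169.0}
```

View pics/w9.png

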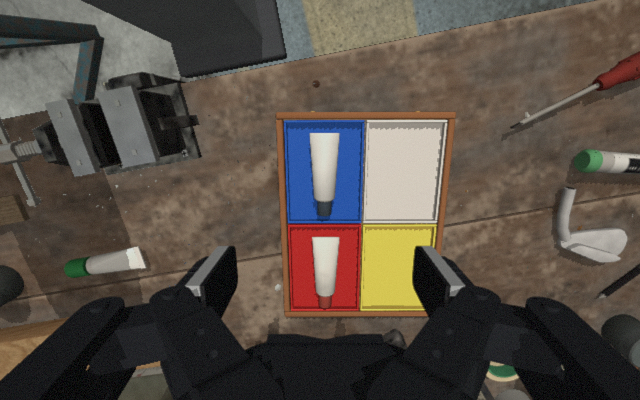

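Both tubes lie in their trays, blue at (324,175) and red at (325,270). Next is the wax jar at (516,-336).

Emit:
step_arm(
  steps=[
    {"x": -0.0121, "y": -0.0378, "z": 0, "rx": 0, "ry": 0, "rz": 0, "jaw": -1},
    {"x": -0.0121, "y": -0.0378, "z": 0, "rx": 0, "ry": 0, "rz": 0, "jaw": -1},
    {"x": -0.0121, "y": -0.0378, "z": 0, "rx": 0, "ry": 0, "rz": 0, "jaw": -1},
    {"x": -0.0121, "y": -0.0378, "z": 0, "rx": 0, "ry": 0, "rz": 0, "jaw": -1},
    {"x": -0.0121, "y": -0.0378, "z": 0, "rx": 0, "ry": 0, "rz": 0, "jaw": -1},
  ],
)

```text
clock: 15.47
tcp_pos: [466.9, 56.9, 247.2]
tool_rot: [-180.0, -0.1, 169.6]
force: [1.1, -0.3, 0.3]
gripper_width: 0.999
grasp_force: 0.0
```

Emit:
step_arm(
  steps=[
    {"x": -0.0121, "y": -0.0378, "z": 0, "rx": 0, "ry": 0, "rz": 0, "jaw": -1},
    {"x": -0.0121, "y": -0.0378, "z": 0, "rx": 0, "ry": 0, "rz": 0, "jaw": -1},
    {"x": -0.0121, "y": -0.0378, "z": 0, "rx": 0, "ry": 0, "rz": 0, "jaw": -1},
    {"x": -0.0121, "y": -0.0378, "z": 0, "rx": 0, "ry": 0, "rz": 0, "jaw": -1},
    {"x": -0.0121, "y": -0.0378, "z": 0, "rx": 0, "ry": 0, "rz": 0, "jaw": -1},
  ],
)

```text
clock: 15.88
tcp_pos: [492.2, -140.0, 247.2]
tool_rot: [180.0, -0.1, 169.6]
force: [0.8, -0.0, -0.1]
gripper_width: 1.0
grasp_force: 0.0
```

Emit:
step_arm(
  steps=[
    {"x": -0.0121, "y": -0.0378, "z": 0, "rx": 0, "ry": 0, "rz": 0, "jaw": -1},
    {"x": -0.0121, "y": -0.0378, "z": 0, "rx": 0, "ry": 0, "rz": 0, "jaw": -1},
    {"x": -0.0121, "y": -0.0378, "z": 0, "rx": 0, "ry": 0, "rz": 0, "jaw": -1},
    {"x": -0.0121, "y": -0.0378, "z": 0, "rx": 0, "ry": 0, "rz": 0, "jaw": -1},
    {"x": -0.0121, "y": -0.0378, "z": 0, "rx": 0, "ry": 0, "rz": 0, "jaw": -1},
  ],
)

```text
clock: 16.3
tcp_pos: [517.5, -336.7, 247.0]
tool_rot: [180.0, -0.1, 169.6]
force: [1.3, -0.1, 0.3]
gripper_width: 1.001
grasp_force: 0.0
```

Emit:
step_arm(
  steps=[
    {"x": 0, "y": 0, "z": 0, "rx": 0, "ry": 0, "rz": 0, "jaw": -1},
    {"x": 0, "y": 0, "z": 0, "rx": 0, "ry": 0, "rz": 0, "jaw": -1},
    {"x": 0, "y": 0, "z": 0, "rx": 0, "ry": 0, "rz": 0, "jaw": -1},
  ],
)

```text
clock: 16.55
tcp_pos: [518.0, -334.1, 247.0]
tool_rot: [179.9, -0.1, 169.6]
force: [0.2, -0.1, 0.5]
gripper_width: 0.998
grasp_force: 0.0
```

```bash
python3 obj.py w10.png
```

```text
16.55 [ 518.  -334.1  247. ] [ 1.7994e+02 -9.0000e-02  1.6961e+02] 1.0 [ 0.2 -0.1  0.5]
[447.  58.] rect [ 416.3 -179.5] [100.5  34.3] 89.3 zmax 29.7 top [ 415.6 -221.    26.4]
[442. 151.] rect [ 512.  -202.4] [51.9 52.5] 84.9 zmax 49.2 top [ 511.3 -202.3   46.9]
[322. 179.] rect [ 516.  -336.2] [55.9 56.9] 78.7 zmax 60.1 top [ 515.7 -336.3   57.6]
[493. 222.] rect [ 617.3 -194.2] [464.9  76.4] 89.8 zmax 56.8 top [653.3 -13.3  54. ]
```

View pics/w10.png

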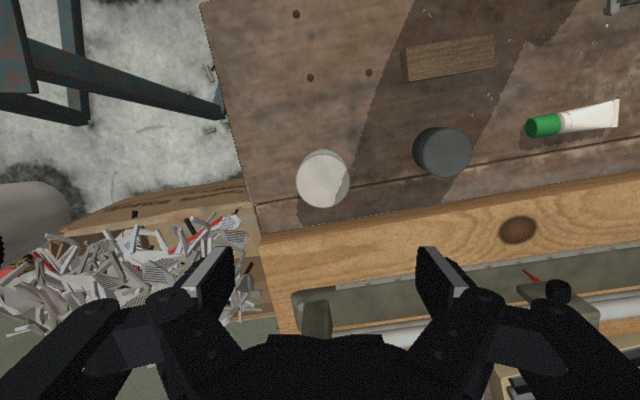

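The jar is at (322,179), which gives (516,-336), clear of the gauge base. I centre on it and lower.

Emit:
step_arm(
  steps=[
    {"x": 0.0016, "y": -0.0023, "z": 0.03, "rx": 0, "ry": 0, "rz": 0, "jaw": -1},
    {"x": 0, "y": 0, "z": 0.04, "rx": 0, "ry": 0, "rz": 0, "jaw": -1},
    {"x": 0, "y": 0, "z": 0.04, "rx": 0, "ry": 0, "rz": 0, "jaw": -1},
    {"x": 0, "y": 0, "z": 0.04, "rx": 0, "ry": 0, "rz": 0, "jaw": -1},
    {"x": 0, "y": 0, "z": 0.02, "rx": 0, "ry": 0, "rz": 0, "jaw": -1},
  ],
)

```text
clock: 17.02
tcp_pos: [515.0, -334.8, 73.8]
tool_rot: [179.9, -0.2, 169.7]
force: [-0.3, -0.7, -0.7]
gripper_width: 0.996
grasp_force: 0.0
```

Emit:
step_arm(
  steps=[
    {"x": 0, "y": 0, "z": 0.02, "rx": 0, "ry": 0, "rz": 0, "jaw": -1},
    {"x": 0, "y": 0, "z": 0.012, "rx": 0, "ry": 0, "rz": 0, "jaw": -1},
    {"x": 0, "y": 0, "z": 0, "rx": 0, "ry": 0, "rz": 0, "jaw": -1},
    {"x": 0, "y": 0, "z": 0, "rx": 0, "ry": 0, "rz": 0, "jaw": -1},
  ],
)

```text
clock: 17.35
tcp_pos: [516.5, -336.3, 46.3]
tool_rot: [180.0, -0.0, 169.6]
force: [0.1, -0.7, 1.2]
gripper_width: 1.0
grasp_force: 0.0
```

Emit:
step_arm(
  steps=[
    {"x": 0, "y": 0, "z": 0, "rx": 0, "ry": 0, "rz": 0, "jaw": 1},
    {"x": 0, "y": 0, "z": 0, "rx": 0, "ry": 0, "rz": 0, "jaw": 1},
    {"x": 0, "y": 0, "z": 0, "rx": 0, "ry": 0, "rz": 0, "jaw": 1},
    {"x": 0, "y": 0, "z": 0, "rx": 0, "ry": 0, "rz": 0, "jaw": 1},
    {"x": 0, "y": 0, "z": 0, "rx": 0, "ry": 0, "rz": 0, "jaw": 1},
  ],
  newtons=40,
)

```text
clock: 17.77
tcp_pos: [516.7, -337.1, 47.2]
tool_rot: [-180.0, 0.1, 169.6]
force: [-1.9, 0.9, 11.9]
gripper_width: 0.67
grasp_force: 40.9
```

Emit:
step_arm(
  steps=[
    {"x": 0, "y": 0, "z": -0.01, "rx": 0, "ry": 0, "rz": 0, "jaw": 1},
    {"x": 0, "y": 0, "z": -0.03, "rx": 0, "ry": 0, "rz": 0, "jaw": 1},
    {"x": 0, "y": 0, "z": -0.04, "rx": 0, "ry": 0, "rz": 0, "jaw": 1},
    {"x": 0, "y": 0, "z": -0.04, "rx": 0, "ry": 0, "rz": 0, "jaw": 1},
    {"x": 0, "y": 0, "z": -0.04, "rx": 0, "ry": 0, "rz": 0, "jaw": 1},
  ],
)

```text
clock: 18.18
tcp_pos: [515.9, -336.5, 208.8]
tool_rot: [180.0, 0.0, 169.6]
force: [-0.3, -0.9, -0.4]
gripper_width: 0.661
grasp_force: 43.2
```

Emit:
step_arm(
  steps=[
    {"x": 0, "y": 0, "z": -0.035, "rx": 0, "ry": 0, "rz": 0, "jaw": 1},
    {"x": 0, "y": 0, "z": -0.02, "rx": 0, "ry": 0, "rz": 0, "jaw": 1},
    {"x": 0.0031, "y": 0.039, "z": 0, "rx": 0, "ry": 0, "rz": 0, "jaw": 1},
    {"x": 0.0031, "y": 0.039, "z": 0, "rx": 0, "ry": 0, "rz": 0, "jaw": 1},
    {"x": 0.0031, "y": 0.039, "z": 0, "rx": 0, "ry": 0, "rz": 0, "jaw": 1},
  ],
)

```text
clock: 18.6
tcp_pos: [527.9, -218.7, 262.1]
tool_rot: [-180.0, 0.1, 169.5]
force: [2.0, 0.2, -0.7]
gripper_width: 0.66
grasp_force: 43.5
```

Emit:
step_arm(
  steps=[
    {"x": 0.0031, "y": 0.039, "z": 0, "rx": 0, "ry": 0, "rz": 0, "jaw": 1},
    {"x": 0.0031, "y": 0.039, "z": 0, "rx": 0, "ry": 0, "rz": 0, "jaw": 1},
    {"x": 0.0031, "y": 0.039, "z": 0, "rx": 0, "ry": 0, "rz": 0, "jaw": 1},
    {"x": 0.0031, "y": 0.039, "z": 0, "rx": 0, "ry": 0, "rz": 0, "jaw": 1},
    {"x": 0.0031, "y": 0.039, "z": 0, "rx": 0, "ry": 0, "rz": 0, "jaw": 1},
  ],
)

```text
clock: 19.02
tcp_pos: [548.0, -23.6, 261.9]
tool_rot: [180.0, 0.1, 169.6]
force: [1.7, -0.5, -0.7]
gripper_width: 0.661
grasp_force: 43.5
```

Emit:
step_arm(
  steps=[
    {"x": 0.0031, "y": 0.039, "z": 0, "rx": 0, "ry": 0, "rz": 0, "jaw": 1},
    {"x": 0.0031, "y": 0.039, "z": 0, "rx": 0, "ry": 0, "rz": 0, "jaw": 1},
    {"x": 0.0031, "y": 0.039, "z": 0, "rx": 0, "ry": 0, "rz": 0, "jaw": 1},
    {"x": 0.0031, "y": 0.039, "z": 0, "rx": 0, "ry": 0, "rz": 0, "jaw": 1},
    {"x": 0.0031, "y": 0.039, "z": 0, "rx": 0, "ry": 0, "rz": 0, "jaw": 1},
  ],
)

```text
clock: 19.43
tcp_pos: [567.9, 171.1, 262.0]
tool_rot: [180.0, 0.0, 169.6]
force: [0.5, 0.3, -1.1]
gripper_width: 0.661
grasp_force: 43.5
```

Emit:
step_arm(
  steps=[
    {"x": 0.0031, "y": 0.039, "z": 0, "rx": 0, "ry": 0, "rz": 0, "jaw": 1},
    {"x": 0.0031, "y": 0.039, "z": 0, "rx": 0, "ry": 0, "rz": 0, "jaw": 1},
    {"x": 0.0031, "y": 0.039, "z": 0, "rx": 0, "ry": 0, "rz": 0, "jaw": 1},
    {"x": 0.0031, "y": 0.039, "z": 0, "rx": 0, "ry": 0, "rz": 0, "jaw": 1},
    {"x": 0, "y": 0, "z": 0, "rx": 0, "ry": 0, "rz": 0, "jaw": 1},
  ],
)

```text
clock: 19.85
tcp_pos: [581.8, 332.6, 260.9]
tool_rot: [179.8, -0.2, 170.0]
force: [-1.4, 0.7, -1.1]
gripper_width: 0.666
grasp_force: 43.5
```

Emit:
step_arm(
  steps=[
    {"x": 0, "y": 0, "z": 0, "rx": 0, "ry": 0, "rz": 0, "jaw": 1},
    {"x": 0, "y": 0, "z": 0, "rx": 0, "ry": 0, "rz": 0, "jaw": 1},
  ],
)

```text
clock: 20.02
tcp_pos: [584.2, 324.4, 261.4]
tool_rot: [-180.0, 0.0, 169.6]
force: [0.3, 0.4, -0.9]
gripper_width: 0.667
grasp_force: 43.5
```

```bash
python3 tray.py w11.png
```

```text
20.0167 [584.2 324.4 261.4] [-1.7999e+02  2.0000e-02  1.6959e+02] 0.67 [ 0.3  0.4 -0.9]
red {'px': [249.0, 168.0], 'area': 5335, 'mean': [563.4, 233.2], 'rect': (566.9, 232.3), 'size': [93.2, 124.3], 'ang': 169.6}
blue {'px': [242.0, 60.0], 'area': 7343, 'mean': [442.7, 255.4], 'rect': (443.1, 254.7), 'size': [93.2, 120.6], 'ang': 169.6}
yel {'px': [327.0, 156.0], 'area': 4871, 'mean': [565.6, 330.7], 'rect': (572.1, 327.7), 'size': [93.5, 97.8], 'ang': 169.6}
white {'px': [324.0, 62.0], 'area': 8293, 'mean': [461.6, 345.6], 'rect': (460.0, 347.1), 'size': [91.0, 120.6], 'ang': 169.7}
white {'px': [237.0, 38.0], 'area': 1381, 'mean': [419.2, 255.9], 'rect': (428.6, 255.7), 'size': [31.3, 72.6], 'ang': 169.6}
white {'px': [247.0, 156.0], 'area': 1124, 'mean': [547.2, 234.3], 'rect': (552.6, 232.4), 'size': [32.1, 68.7], 'ang': 165.0}
```

View pics/w11.png

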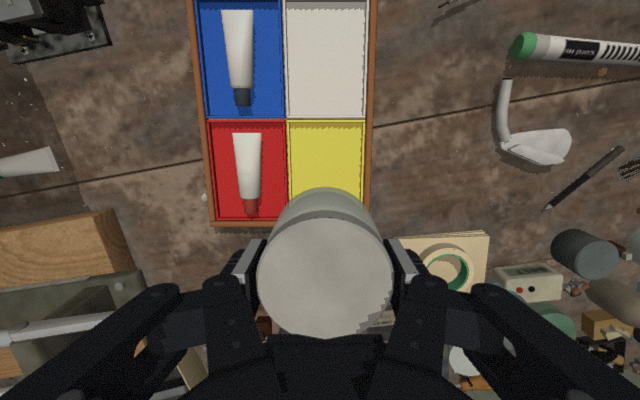

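The jar is held upright over the yellow tray at (326,160), within about 1 mm of its centre, so I lower it.

Emit:
step_arm(
  steps=[
    {"x": 0, "y": 0.001, "z": 0.03, "rx": 0, "ry": 0, "rz": 0, "jaw": 1},
    {"x": 0, "y": 0, "z": 0.035, "rx": 0, "ry": 0, "rz": 0, "jaw": 1},
    {"x": 0, "y": 0, "z": 0.035, "rx": 0, "ry": 0, "rz": 0, "jaw": 1},
    {"x": 0, "y": 0, "z": 0.035, "rx": 0, "ry": 0, "rz": 0, "jaw": 1},
    {"x": 0, "y": 0, "z": 0.03, "rx": 0, "ry": 0, "rz": 0, "jaw": 1},
  ],
)

```text
clock: 20.48
tcp_pos: [584.6, 324.1, 94.4]
tool_rot: [-180.0, -0.0, 169.5]
force: [1.5, 0.6, -1.0]
gripper_width: 0.666
grasp_force: 43.5
```

Emit:
step_arm(
  steps=[
    {"x": 0, "y": 0, "z": 0.025, "rx": 0, "ry": 0, "rz": 0, "jaw": 1},
    {"x": 0, "y": 0, "z": 0.012, "rx": 0, "ry": 0, "rz": 0, "jaw": 1},
    {"x": 0, "y": 0, "z": 0, "rx": 0, "ry": 0, "rz": 0, "jaw": 1},
    {"x": 0, "y": 0, "z": 0, "rx": 0, "ry": 0, "rz": 0, "jaw": 1},
    {"x": 0, "y": 0, "z": 0, "rx": 0, "ry": 0, "rz": 0, "jaw": 1},
  ],
)

```text
clock: 20.9
tcp_pos: [585.2, 325.9, 60.7]
tool_rot: [179.9, 0.1, 169.6]
force: [-0.6, 0.1, -0.8]
gripper_width: 0.665
grasp_force: 45.4
```

Emit:
step_arm(
  steps=[
    {"x": 0, "y": 0, "z": 0.003, "rx": 0, "ry": 0, "rz": 0, "jaw": 1},
    {"x": 0, "y": 0, "z": 0, "rx": 0, "ry": 0, "rz": 0, "jaw": 1},
    {"x": 0, "y": 0, "z": 0, "rx": 0, "ry": 0, "rz": 0, "jaw": 1},
  ],
)

```text
clock: 21.15
tcp_pos: [584.5, 325.8, 56.3]
tool_rot: [180.0, 0.0, 169.6]
force: [0.4, 0.2, -0.8]
gripper_width: 0.667
grasp_force: 45.4
```

Emit:
step_arm(
  steps=[
    {"x": 0, "y": 0, "z": 0.0015, "rx": 0, "ry": 0, "rz": 0, "jaw": 1},
    {"x": 0, "y": 0, "z": 0, "rx": 0, "ry": 0, "rz": 0, "jaw": 1},
    {"x": 0, "y": 0, "z": 0, "rx": 0, "ry": 0, "rz": 0, "jaw": 1},
  ],
)

```text
clock: 21.4
tcp_pos: [584.6, 326.0, 55.0]
tool_rot: [180.0, 0.0, 169.6]
force: [-1.9, -0.6, 9.7]
gripper_width: 0.668
grasp_force: 46.3
```

Emit:
step_arm(
  steps=[
    {"x": 0, "y": 0, "z": 0, "rx": 0, "ry": 0, "rz": 0, "jaw": -0.9},
    {"x": 0, "y": 0, "z": 0, "rx": 0, "ry": 0, "rz": 0, "jaw": -0.9},
    {"x": 0, "y": 0, "z": 0, "rx": 0, "ry": 0, "rz": 0, "jaw": -0.9},
    {"x": 0, "y": 0, "z": -0.01, "rx": 0, "ry": 0, "rz": 0, "jaw": -0.9},
    {"x": 0, "y": 0, "z": -0.03, "rx": 0, "ry": 0, "rz": 0, "jaw": -0.9},
  ],
)

```text
clock: 21.82
tcp_pos: [583.0, 324.9, 91.8]
tool_rot: [-179.8, -0.2, 169.6]
force: [-0.2, -0.6, -0.8]
gripper_width: 0.95
grasp_force: 0.0
```

Emit:
step_arm(
  steps=[
    {"x": 0, "y": 0, "z": -0.04, "rx": 0, "ry": 0, "rz": 0, "jaw": -0.9},
    {"x": 0, "y": 0, "z": -0.04, "rx": 0, "ry": 0, "rz": 0, "jaw": -0.9},
    {"x": 0, "y": 0, "z": -0.04, "rx": 0, "ry": 0, "rz": 0, "jaw": -0.9},
    {"x": 0, "y": 0, "z": -0.04, "rx": 0, "ry": 0, "rz": 0, "jaw": -0.9},
    {"x": 0, "y": 0, "z": 0, "rx": 0, "ry": 0, "rz": 0, "jaw": -0.9},
  ],
)

```text
clock: 22.23
tcp_pos: [585.8, 327.0, 262.9]
tool_rot: [179.6, 0.4, 169.6]
force: [0.5, 1.3, -0.2]
gripper_width: 0.953
grasp_force: 0.0
```

Emit:
step_arm(
  steps=[
    {"x": 0.0053, "y": -0.0377, "z": 0, "rx": 0, "ry": 0, "rz": 0, "jaw": -0.4},
    {"x": 0.0053, "y": -0.0377, "z": 0, "rx": 0, "ry": 0, "rz": 0, "jaw": -0.4},
    {"x": 0.0053, "y": -0.0377, "z": 0, "rx": 0, "ry": 0, "rz": 0, "jaw": -0.4},
    {"x": 0.0053, "y": -0.0377, "z": 0, "rx": 0, "ry": 0, "rz": 0, "jaw": -0.4},
    {"x": 0.0053, "y": -0.0377, "z": 0, "rx": 0, "ry": 0, "rz": 0, "jaw": -0.4},
  ],
)

```text
clock: 22.65
tcp_pos: [523.3, 143.6, 255.0]
tool_rot: [180.0, 0.0, 169.6]
force: [2.3, -0.8, 0.9]
gripper_width: 0.698
grasp_force: 0.0
```

Emit:
step_arm(
  steps=[
    {"x": 0.0053, "y": -0.0377, "z": 0, "rx": 0, "ry": 0, "rz": 0, "jaw": -0.4},
    {"x": 0.0053, "y": -0.0377, "z": 0, "rx": 0, "ry": 0, "rz": 0, "jaw": -0.4},
    {"x": 0.0053, "y": -0.0377, "z": 0, "rx": 0, "ry": 0, "rz": 0, "jaw": -0.4},
    {"x": 0.0053, "y": -0.0377, "z": 0, "rx": 0, "ry": 0, "rz": 0, "jaw": -0.4},
    {"x": 0.0053, "y": -0.0377, "z": 0, "rx": 0, "ry": 0, "rz": 0, "jaw": -0.4},
  ],
)

```text
clock: 23.07
tcp_pos: [463.3, -36.9, 255.0]
tool_rot: [-180.0, 0.0, 169.6]
force: [1.0, -0.3, -0.2]
gripper_width: 0.702
grasp_force: 0.0
```

Emit:
step_arm(
  steps=[
    {"x": 0.0053, "y": -0.0377, "z": 0, "rx": 0, "ry": 0, "rz": 0, "jaw": -0.4},
    {"x": 0.0053, "y": -0.0377, "z": 0, "rx": 0, "ry": 0, "rz": 0, "jaw": -0.4},
    {"x": 0.0053, "y": -0.0377, "z": 0, "rx": 0, "ry": 0, "rz": 0, "jaw": -0.4},
    {"x": 0.0053, "y": -0.0377, "z": 0, "rx": 0, "ry": 0, "rz": 0, "jaw": -0.4},
    {"x": 0, "y": 0, "z": 0, "rx": 0, "ry": 0, "rz": 0, "jaw": -0.4},
  ],
)

```text
clock: 23.48
tcp_pos: [413.3, -186.5, 254.5]
tool_rot: [-179.8, -0.1, 169.1]
force: [-0.8, -0.5, -0.5]
gripper_width: 0.699
grasp_force: 0.0
```

Emit:
step_arm(
  steps=[
    {"x": 0, "y": 0, "z": 0, "rx": 0, "ry": 0, "rz": 6.68, "jaw": -0.4},
    {"x": 0, "y": 0, "z": 0, "rx": 0, "ry": 0, "rz": 6.68, "jaw": -0.4},
    {"x": 0, "y": 0, "z": 0, "rx": 0, "ry": 0, "rz": 6.68, "jaw": -0.4},
    {"x": 0, "y": 0, "z": 0, "rx": 0, "ry": 0, "rz": 6.68, "jaw": -0.4},
    {"x": 0, "y": 0, "z": 0, "rx": 0, "ry": 0, "rz": 6.68, "jaw": -0.4},
  ],
)

```text
clock: 23.9
tcp_pos: [416.2, -179.7, 254.9]
tool_rot: [180.0, 0.0, 135.9]
force: [0.6, -1.5, 0.6]
gripper_width: 0.7
grasp_force: 0.0
```

Emit:
step_arm(
  steps=[
    {"x": 0, "y": 0, "z": 0, "rx": 0, "ry": 0, "rz": 6.68, "jaw": -0.4},
    {"x": 0, "y": 0, "z": 0, "rx": 0, "ry": 0, "rz": 6.68, "jaw": -0.4},
    {"x": 0, "y": 0, "z": 0, "rx": 0, "ry": 0, "rz": 6.68, "jaw": -0.4},
    {"x": 0, "y": 0, "z": 0, "rx": 0, "ry": 0, "rz": 6.68, "jaw": -0.4},
    {"x": 0, "y": 0, "z": 0, "rx": 0, "ry": 0, "rz": 6.68, "jaw": -0.4},
  ],
)

```text
clock: 24.32
tcp_pos: [416.2, -179.6, 254.9]
tool_rot: [180.0, 0.0, 102.5]
force: [0.7, -0.3, -0.3]
gripper_width: 0.698
grasp_force: 0.0
```

Emit:
step_arm(
  steps=[
    {"x": 0, "y": 0, "z": 0, "rx": 0, "ry": 0, "rz": 6.68, "jaw": -0.4},
    {"x": 0, "y": 0, "z": 0, "rx": 0, "ry": 0, "rz": 6.68, "jaw": -0.4},
    {"x": 0, "y": 0, "z": 0, "rx": 0, "ry": 0, "rz": 0, "jaw": -0.4},
    {"x": 0, "y": 0, "z": 0, "rx": 0, "ry": 0, "rz": 0, "jaw": -0.4},
  ],
)

```text
clock: 24.65
tcp_pos: [416.2, -179.5, 254.6]
tool_rot: [180.0, 0.0, 89.7]
force: [0.3, -0.6, 0.4]
gripper_width: 0.699
grasp_force: 0.0
```

```bash
python3 obj.py w12.png
```

```text
24.65 [ 416.2 -179.5  254.6] [1.7998e+02 1.0000e-02 8.9670e+01] 0.7 [ 0.3 -0.6  0.4]
[261.  29.] rect [355.6 -27.8] [ 67.9 112.7] 89.9 zmax 70.0 top [355.8 -39.   67.3]
[407.  46.] rect [506.9 -44.8] [97.1 31.1] 89.7 zmax 26.3 top [506.2 -67.1  23.1]
[324. 173.] rect [ 416.5 -178.7] [99.8 32.6] 89.6 zmax 30.2 top [ 416.6 -220.7   26.7]
[406. 194.] rect [ 511.9 -201.1] [51.7 52.9] 46.2 zmax 49.7 top [ 511.6 -200.2   47.1]
```

View pics/w12.png

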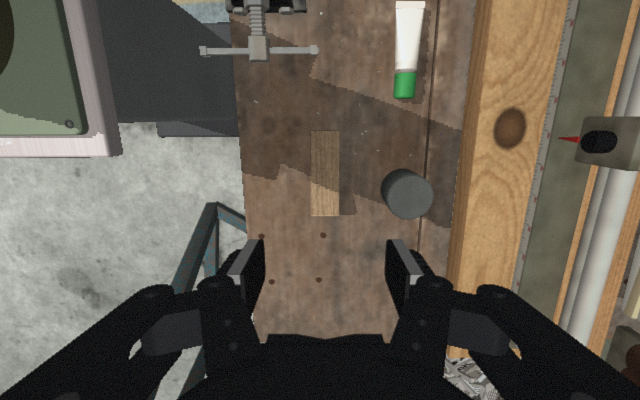

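The wedge is at (325,173), giving (416.5,-179) with its axis at 89.6°. I grip 6 mm towards the thick end, nearer its centre of mass.

Emit:
step_arm(
  steps=[
    {"x": -0.0055, "y": 0, "z": 0.03, "rx": 0, "ry": 0, "rz": 0, "jaw": -0.4},
    {"x": 0, "y": 0, "z": 0.04, "rx": 0, "ry": 0, "rz": 0, "jaw": -0.4},
    {"x": 0, "y": 0, "z": 0.04, "rx": 0, "ry": 0, "rz": 0, "jaw": -0.4},
    {"x": 0, "y": 0, "z": 0.04, "rx": 0, "ry": 0, "rz": 0, "jaw": -0.4},
    {"x": 0, "y": 0, "z": 0.035, "rx": 0, "ry": 0, "rz": 0, "jaw": -0.4},
  ],
)

```text
clock: 25.12
tcp_pos: [415.8, -185.1, 67.3]
tool_rot: [180.0, -0.1, 89.6]
force: [1.2, 0.3, 0.3]
gripper_width: 0.702
grasp_force: 0.0
```

Emit:
step_arm(
  steps=[
    {"x": 0, "y": 0, "z": 0.028, "rx": 0, "ry": 0, "rz": 0, "jaw": -0.4},
    {"x": 0, "y": 0, "z": 0.014, "rx": 0, "ry": 0, "rz": 0, "jaw": -0.4},
    {"x": 0, "y": 0, "z": 0, "rx": 0, "ry": 0, "rz": 0, "jaw": -0.4},
    {"x": 0, "y": 0, "z": 0, "rx": 0, "ry": 0, "rz": 0, "jaw": -0.4},
  ],
)

```text
clock: 25.45
tcp_pos: [415.9, -185.2, 27.4]
tool_rot: [-180.0, -0.1, 89.5]
force: [-0.3, -0.3, -0.1]
gripper_width: 0.705
grasp_force: 0.0
```

Emit:
step_arm(
  steps=[
    {"x": 0, "y": 0, "z": 0, "rx": 0, "ry": 0, "rz": 0, "jaw": 1},
    {"x": 0, "y": 0, "z": 0, "rx": 0, "ry": 0, "rz": 0, "jaw": 1},
    {"x": 0, "y": 0, "z": 0, "rx": 0, "ry": 0, "rz": 0, "jaw": 1},
    {"x": 0, "y": 0, "z": 0, "rx": 0, "ry": 0, "rz": 0, "jaw": 1},
    {"x": 0, "y": 0, "z": 0, "rx": 0, "ry": 0, "rz": 0, "jaw": 1},
  ],
)

```text
clock: 25.87
tcp_pos: [416.6, -185.6, 28.7]
tool_rot: [179.9, 0.0, 89.5]
force: [-1.8, 1.1, 13.0]
gripper_width: 0.389
grasp_force: 39.0
```

Emit:
step_arm(
  steps=[
    {"x": 0, "y": 0, "z": -0.02, "rx": 0, "ry": 0, "rz": 0, "jaw": 1},
    {"x": 0, "y": 0, "z": -0.04, "rx": 0, "ry": 0, "rz": 0, "jaw": 1},
    {"x": 0, "y": 0, "z": -0.04, "rx": 0, "ry": 0, "rz": 0, "jaw": 1},
    {"x": 0, "y": 0, "z": -0.04, "rx": 0, "ry": 0, "rz": 0, "jaw": 1},
    {"x": 0, "y": 0, "z": -0.04, "rx": 0, "ry": 0, "rz": 0, "jaw": 1},
  ],
)

```text
clock: 26.28
tcp_pos: [415.6, -185.3, 210.3]
tool_rot: [179.9, 0.0, 89.5]
force: [0.6, 0.4, -0.7]
gripper_width: 0.38
grasp_force: 41.2
```

Emit:
step_arm(
  steps=[
    {"x": 0, "y": 0, "z": -0.03, "rx": 0, "ry": 0, "rz": 0, "jaw": 1},
    {"x": 0.0379, "y": 0.0033, "z": 0, "rx": 0, "ry": 0, "rz": 0, "jaw": 1},
    {"x": 0.0379, "y": 0.0033, "z": 0, "rx": 0, "ry": 0, "rz": 0, "jaw": 1},
    {"x": 0.0379, "y": 0.0033, "z": 0, "rx": 0, "ry": 0, "rz": 0, "jaw": 1},
    {"x": 0.0379, "y": 0.0033, "z": 0, "rx": 0, "ry": 0, "rz": 0, "jaw": 1},
  ],
)

```text
clock: 26.7
tcp_pos: [430.5, -32.4, 238.4]
tool_rot: [179.9, -0.0, 89.4]
force: [1.1, -0.1, -0.2]
gripper_width: 0.387
grasp_force: 41.3
```

Emit:
step_arm(
  steps=[
    {"x": 0.0379, "y": 0.0033, "z": 0, "rx": 0, "ry": 0, "rz": 0, "jaw": 1},
    {"x": 0.0379, "y": 0.0033, "z": 0, "rx": 0, "ry": 0, "rz": 0, "jaw": 1},
    {"x": 0.0379, "y": 0.0033, "z": 0, "rx": 0, "ry": 0, "rz": 0, "jaw": 1},
    {"x": 0.0379, "y": 0.0033, "z": 0, "rx": 0, "ry": 0, "rz": 0, "jaw": 1},
    {"x": 0.0379, "y": 0.0033, "z": 0, "rx": 0, "ry": 0, "rz": 0, "jaw": 1},
  ],
)

```text
clock: 27.12
tcp_pos: [448.8, 157.4, 238.4]
tool_rot: [179.9, -0.0, 89.5]
force: [0.4, 0.5, -1.1]
gripper_width: 0.383
grasp_force: 41.3
```

Emit:
step_arm(
  steps=[
    {"x": 0.0379, "y": 0.0033, "z": 0, "rx": 0, "ry": 0, "rz": 0, "jaw": 1},
    {"x": 0.0379, "y": 0.0033, "z": 0, "rx": 0, "ry": 0, "rz": 0, "jaw": 1},
    {"x": 0.0379, "y": 0.0033, "z": 0, "rx": 0, "ry": 0, "rz": 0, "jaw": 1},
    {"x": 0.0379, "y": 0.0033, "z": 0, "rx": 0, "ry": 0, "rz": 0, "jaw": 1},
    {"x": 0.0379, "y": 0.0033, "z": 0, "rx": 0, "ry": 0, "rz": 0, "jaw": 1},
  ],
)

```text
clock: 27.53
tcp_pos: [467.1, 346.6, 238.5]
tool_rot: [180.0, -0.1, 89.5]
force: [0.4, -0.6, -0.6]
gripper_width: 0.383
grasp_force: 41.3
```

Emit:
step_arm(
  steps=[
    {"x": 0, "y": 0, "z": 0, "rx": 0, "ry": 0, "rz": -6.68, "jaw": 1},
    {"x": 0, "y": 0, "z": 0, "rx": 0, "ry": 0, "rz": -6.68, "jaw": 1},
    {"x": 0, "y": 0, "z": 0, "rx": 0, "ry": 0, "rz": -6.68, "jaw": 1},
    {"x": 0, "y": 0, "z": 0, "rx": 0, "ry": 0, "rz": -6.68, "jaw": 1},
    {"x": 0, "y": 0, "z": 0, "rx": 0, "ry": 0, "rz": -6.68, "jaw": 1},
  ],
)

```text
clock: 27.95
tcp_pos: [467.4, 344.6, 238.4]
tool_rot: [179.9, 0.0, 123.2]
force: [0.5, 0.5, -0.8]
gripper_width: 0.385
grasp_force: 41.3
```

Emit:
step_arm(
  steps=[
    {"x": 0, "y": 0, "z": 0, "rx": 0, "ry": 0, "rz": -6.68, "jaw": 1},
    {"x": 0, "y": 0, "z": 0, "rx": 0, "ry": 0, "rz": -6.68, "jaw": 1},
    {"x": 0, "y": 0, "z": 0, "rx": 0, "ry": 0, "rz": -6.68, "jaw": 1},
    {"x": 0, "y": 0, "z": 0, "rx": 0, "ry": 0, "rz": -6.68, "jaw": 1},
    {"x": 0, "y": 0, "z": 0, "rx": 0, "ry": 0, "rz": -6.68, "jaw": 1},
  ],
)

```text
clock: 28.37
tcp_pos: [467.5, 344.5, 238.4]
tool_rot: [180.0, 0.0, 156.6]
force: [-0.3, -0.1, -0.1]
gripper_width: 0.389
grasp_force: 41.3
```

Emit:
step_arm(
  steps=[
    {"x": 0, "y": 0, "z": 0.04, "rx": 0, "ry": 0, "rz": -6.68, "jaw": 1},
    {"x": 0, "y": 0, "z": 0.04, "rx": 0, "ry": 0, "rz": -6.68, "jaw": 1},
    {"x": 0, "y": 0, "z": 0.03, "rx": 0, "ry": 0, "rz": 0, "jaw": 1},
    {"x": 0, "y": 0, "z": 0, "rx": 0, "ry": 0, "rz": 0, "jaw": 1},
    {"x": 0, "y": 0, "z": 0, "rx": 0, "ry": 0, "rz": 0, "jaw": 1},
  ],
)

```text
clock: 28.78
tcp_pos: [467.4, 344.6, 128.1]
tool_rot: [-180.0, -0.0, 169.6]
force: [1.0, -0.8, 1.1]
gripper_width: 0.382
grasp_force: 41.2
```

```bash
python3 tray.py w13.png
```

```text
28.7833 [467.4 344.6 128.1] [-1.7996e+02 -2.0000e-02  1.6955e+02] 0.38 [ 1.  -0.8  1.1]
red {'px': [204.0, 273.0], 'area': 1348, 'mean': [511.4, 230.3], 'rect': (517.4, 232.6), 'size': [27.2, 77.0], 'ang': 79.6}
blue {'px': [209.0, 185.0], 'area': 13199, 'mean': [438.2, 256.3], 'rect': (442.8, 255.0), 'size': [94.4, 124.0], 'ang': 169.6}
white {'px': [331.0, 168.0], 'area': 4611, 'mean': [441.6, 354.0], 'rect': (455.1, 348.5), 'size': [84.2, 98.5], 'ang': 169.7}
white {'px': [202.0, 174.0], 'area': 3177, 'mean': [427.8, 252.9], 'rect': (435.5, 251.8), 'size': [33.6, 83.0], 'ang': 166.9}
white {'px': [610.0, 285.0], 'area': 1210, 'mean': [585.8, 575.0], 'rect': (586.5, 569.7), 'size': [26.5, 62.4], 'ang': 79.6}
```

View pics/w13.png

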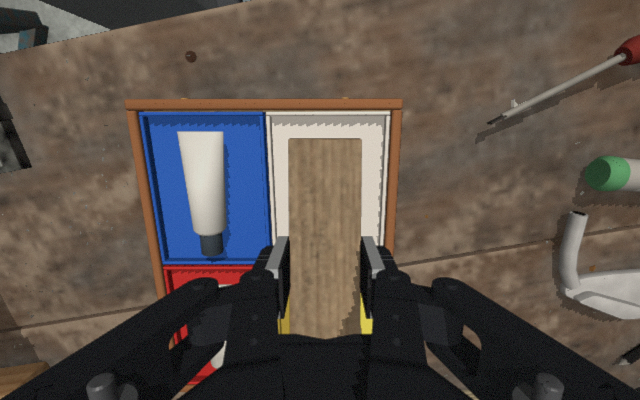

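The wedge is square over the white tray at (325,200). I correct by 2 mm, lower it and release.

Emit:
step_arm(
  steps=[
    {"x": 0.002, "y": 0.0015, "z": 0.03, "rx": 0, "ry": 0, "rz": 0, "jaw": 1},
    {"x": 0, "y": 0, "z": 0.03, "rx": 0, "ry": 0, "rz": 0, "jaw": 1},
    {"x": 0, "y": 0, "z": 0.02, "rx": 0, "ry": 0, "rz": 0, "jaw": 1},
    {"x": 0, "y": 0, "z": 0.008, "rx": 0, "ry": 0, "rz": 0, "jaw": 1},
    {"x": 0, "y": 0, "z": 0, "rx": 0, "ry": 0, "rz": 0, "jaw": 1},
  ],
)

```text
clock: 29.25
tcp_pos: [466.1, 346.9, 40.0]
tool_rot: [180.0, 0.0, 169.6]
force: [0.5, 0.3, -0.2]
gripper_width: 0.383
grasp_force: 41.3
```

Emit:
step_arm(
  steps=[
    {"x": 0, "y": 0, "z": 0.002, "rx": 0, "ry": 0, "rz": 0, "jaw": 1},
    {"x": 0, "y": 0, "z": 0, "rx": 0, "ry": 0, "rz": 0, "jaw": 1},
    {"x": 0, "y": 0, "z": 0, "rx": 0, "ry": 0, "rz": 0, "jaw": 1},
  ],
)

```text
clock: 29.5
tcp_pos: [466.4, 346.9, 38.8]
tool_rot: [179.9, 0.1, 169.6]
force: [-0.4, 1.0, -0.3]
gripper_width: 0.384
grasp_force: 41.3
```

Emit:
step_arm(
  steps=[
    {"x": 0, "y": 0, "z": 0.0015, "rx": 0, "ry": 0, "rz": 0, "jaw": 1},
    {"x": 0, "y": 0, "z": 0, "rx": 0, "ry": 0, "rz": 0, "jaw": 1},
    {"x": 0, "y": 0, "z": 0, "rx": 0, "ry": 0, "rz": 0, "jaw": 1},
  ],
)

```text
clock: 29.75
tcp_pos: [466.4, 346.9, 37.7]
tool_rot: [179.9, 0.1, 169.6]
force: [-4.0, -3.0, 25.1]
gripper_width: 0.382
grasp_force: 44.3
```

Emit:
step_arm(
  steps=[
    {"x": 0, "y": 0, "z": 0, "rx": 0, "ry": 0, "rz": 0, "jaw": 0},
    {"x": 0, "y": 0, "z": 0, "rx": 0, "ry": 0, "rz": 0, "jaw": -0.05},
    {"x": 0, "y": 0, "z": 0, "rx": 0, "ry": 0, "rz": 0, "jaw": -0.05},
    {"x": 0, "y": 0, "z": 0, "rx": 0, "ry": 0, "rz": 0, "jaw": -0.05},
    {"x": 0, "y": 0, "z": 0, "rx": 0, "ry": 0, "rz": 0, "jaw": -0.05},
  ],
)

```text
clock: 30.17
tcp_pos: [465.8, 346.6, 35.8]
tool_rot: [180.0, -0.0, 169.6]
force: [0.6, 0.3, -0.7]
gripper_width: 0.526
grasp_force: 0.0
```

Emit:
step_arm(
  steps=[
    {"x": 0, "y": 0, "z": -0.01, "rx": 0, "ry": 0, "rz": 0, "jaw": -0.05},
    {"x": 0, "y": 0, "z": -0.03, "rx": 0, "ry": 0, "rz": 0, "jaw": -0.05},
    {"x": 0, "y": 0, "z": -0.04, "rx": 0, "ry": 0, "rz": 0, "jaw": -0.05},
    {"x": 0, "y": 0, "z": -0.04, "rx": 0, "ry": 0, "rz": 0, "jaw": -0.05},
    {"x": 0, "y": 0, "z": -0.04, "rx": 0, "ry": 0, "rz": 0, "jaw": -0.05},
  ],
)

```text
clock: 30.58
tcp_pos: [465.4, 346.3, 198.4]
tool_rot: [180.0, -0.0, 169.6]
force: [0.9, 0.3, -0.5]
gripper_width: 0.524
grasp_force: 0.0
```

Emit:
step_arm(
  steps=[
    {"x": 0, "y": 0, "z": -0.04, "rx": 0, "ry": 0, "rz": 0, "jaw": -0.05},
    {"x": -0.03, "y": -0.02, "z": 0, "rx": 0, "ry": 0, "rz": 0, "jaw": -0.05},
    {"x": -0.03, "y": -0.02, "z": 0, "rx": 0, "ry": 0, "rz": 0, "jaw": -0.05},
    {"x": 0, "y": 0, "z": 0, "rx": 0, "ry": 0, "rz": 0, "jaw": -0.05},
    {"x": 0, "y": 0, "z": 0, "rx": 0, "ry": 0, "rz": 0, "jaw": -0.05},
  ],
)

```text
clock: 31.0
tcp_pos: [518.6, 294.6, 236.3]
tool_rot: [-180.0, 0.0, 169.4]
force: [-0.2, -0.1, 0.7]
gripper_width: 0.523
grasp_force: 0.0
```

```bash
python3 - <<'E'
from h import *
s=ctrl.get_state(); print(s['clock'],s['tcp_pos'].round(1))
w=snap('wrist'); C=cloud(w)
b=snap('side')
cv2.imwrite('pics/fin.png',np.vstack([w['color'],b['color'][120:320]])[:,:,::-1])
# wedge by brown inside white tray: height profile along tray x
R=rot([0,0,169.6]); Q=(C-np.array([459,347,0]))@R
for t in (-45,-20,0,20,45):
    m=(abs(Q[...,0]-t)<4)&(abs(Q[...,1])<10); print(t,np.median(C[m][:,2]).round(1) if m.any() else None)
m=(abs(Q[...,0])<62)&(abs(Q[...,1])<40)&(C[...,2]>13.5); r=cv2.minAreaRect(C[m][:,:2].astype(np.float32)); print(r)
D=cloud(b)
for n,p in dict(jar=(584,326)).items():
    for nm,K in (('w',C),('s',D)):
        m=(np.hypot(K[...,0]-p[0],K[...,1]-p[1])<45)&(K[...,2]>60); print(n,nm,K[m].mean(0).round(1),K[m][:,2].std().round(1),cv2.minEnclosingCircle(K[m][:,:2].astype(np.float32)))
E
```

```text
31.0 [518.6 294.6 236.3]
-45 36.0
-20 31.1
0 27.0
20 23.0
45 18.1
((459.24566650390625, 346.8934020996094), (79.53980255126953, 123.5084457397461), 79.43733215332031)
jar w [578.  322.4  66.3] 1.1 ((583.35205078125, 325.49102783203125), 28.983081817626953)
jar s [564.2 319.5 427.6] 172.4 ((575.4083862304688, 321.6650390625), 39.56938934326172)
```

View pics/fin.png

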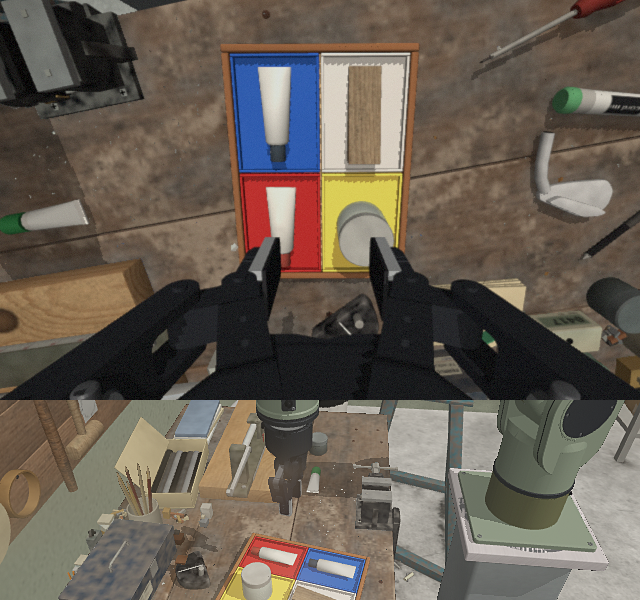

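All four parts sit in their trays: blue tube (275,110), wedge (364,115), red tube (282,225) and wax jar (365,235). The wedge's mid-height of 27 mm and the jar's top at 67 mm match resting flat on the tray floor. The robot touches nothing.

```bash
python3 -c "
from bench import ticket; print(ticket.sign_off())"
```

```text
the job is handed in; nothing more can be done
None
```

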